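Tighten the bookend's recessed bolt

ROBOT

A 6-joint arm with a two-finger parallel gripper is mounted at the origin on the work surface. World frame = base frame: x ahead of the robot, y to its left, z up, the work surface at z = 0. Lengths are in m, angles in rad, forces in N, time in s.
With the tool pointing down it reaches from about 0.375 to 0.925 m from the base axis. Payload 5.7 kg.
Tool frame: the origin (TCP) lies on the centre line of the jaws, within the pads' length; the fingertips stand 14 mm ahead of it and the grasp point (between the pads) lies 5 mm behind it; y points along the fingers, z is the direction in which the jaws open and shut, and the axes are right-handed (so a half turn about y gives the same grasp; the last joint's range is limited). The gripper opens to 88 mm and grips with 3 to 60 N. Pads are 20 mm wide; open, the fingers measure 115 mm over their backs; the gripper's body (75 mm by 178 mm) begins 61 mm behind the grasp point.
Start: joints at [1.058, 0.359, 1.51, -0, 1.272, -0.115], TCP at [0.232, 0.553, 0.237] pointing down, gripper open.
Joint ranges: [-2.97, 2.97], [-1.01, 2.36], [0.21, 2.38], [-0.96, 4.11], [0.2, 2.71], [-2.98, 2.98]. Speed limits (rad/s): [2.39, 2.39, 3.14, 3.14, 3.14, 3.14].

INTERFACE

Orientations are given as [roll, pitch, yaw] about the fixed x, y, z axes, in that order (R = Rz(yaw) Ry(pitch) Rx(roll)).
In Python, from rig import state, imaging, r gives the robot as it stands. The module is installed in compiled form; this text tells all that it offers.
- The arm moves only by the tool apply_moves, never from a script. Its argument "increments" is a list of rows, each an object of numbers: "dx", "dy", "dz": the shift along the tool's x, y, z in m; "spin": the turn about the tool's y in degrees; "gripper": the opening, from 0 (shut) to 1 (fully open). A call has exactly 8 rows; each row is the pose to reach, as a shift and turn from the pose measured when the call began, along the tool's axes at that moment; what a row does not reach only later rows make up. A row lasts 1/8 s, in which the tool goes at most 62.5 mm and 10.7 degrees, less where a joint would pass 70% of its speed; a pose out of reach is approached as far as the arm can. A call with a gripper value outside its range is refused whole. The fingers move at their own pace and stop on an object; "squeeze" is the grip in N (left out, the last holds). Time passes only in rows, so rows that repeat a pose let the fingers close, or fill a call up. It gives the time, the measured TCP pose, the force and the opening at its end, in the units of the state.
- state(): the state, without advancing time (a new reading comes with each control period).
- imaging.capture(name): name is "side" or "top"; returns the picture (384x512x3 uint8, red, green, blue); there is no depth.
- imaging.calibration(name): a dict with "vertical_fov" (degrees; the focal length in pixels is half the picture's height over the tangent of half this angle, whatever the lens; pixels are square), "cx", "cy" (the principal point, pixels), "D" ([k1, k2, p1, p2, k3] as OpenCV has them; the pictures are not rectified), "pose" (4x4, takes a point from camera to world coordinates). Camera axes: x right, y down, z forward; pixel columns grow to the right and rows downward; lengths in m; the calibration is good to about 2 mm. A picture is of the moment at which its call begins. calibration takes no time and is no camera call.
- r.finish_job(): hands the job in, once; it reports no verdict.
Trained networks look in the newest picture that a camera, given by its name, has taken for a name from the list of things; names that differ only in an ending like _2 or _b are one class to them, and where a whole thing is asked for, a point or a joint stands for the part that bears it (a point fixed in the world has none). Each returns a list of dicts, best first, with "confidence" (0 to 1); they miss things now and then, are a little off and sometimes report something else, mostly with a low value. They report only what shows in the picture. A call takes as long as a camera call. They do not tell look-alikes from the thing itself.
- imaging.boxes_of(camera, thing): "rect" ([left, top, right, bottom] in pixels, round what is visible of it).
- imaging.trace(camera, thing): "region" (384x512 bool, what is visible of it) and "rect" ([left, top, right, bottom] in pixels, round what is visible of it).
The state is a dict: "time_s": time; "q": joint angles; "qvel": joint speeds; "effort": joint torques, N m; "tool_pos": TCP position; "tool_rot": TCP orientation; "wrist_force": force on the tool from outside, world axes, zero at the start; "moment": the same for the moment, N m; "width": finger opening in m.
Only numpy, scipy, OpenCV 4.12 (cv2) and the standard library are available. Lean on these libraries where they do the work, as an engineer would, in place of code of your own. Each camera call takes 0.05 s, during which the arm holds its last target.

TASK

The bookend on the desk has worked loose. Lift the glass jar off its foot and stand it upright on the bare desk top, then take the orange T-handled hex key from the pen rack, feel for the bolt at the bottom of the slot in the foot and turn it clockwise about a quarter turn at a time, letting go and taking a fresh grip between turns, until it comes up against its stop. Leave the key standing in the bolt, let go of it, and do not tip the jar or shift the other things on the desk.

Things in the scene. Friction and masses are not known exactly. Their poses are not given: they have to be found in the camera images.
- bookend: Grey bookend, fixed. Origin under the centre of the slot in its foot, at desk level; z up, y along the slot towards the upright. Foot: flat block 45 mm high, 50 mm either way in x, from y = -70 to 117 mm; at that end a 125 mm high, 100 mm wide upright, then books 150 mm high, 105 mm wide, to y = 197 mm. A brass bolt lies at the bottom of the slot.
- slot_top (a point): Centre of the slot's mouth, level with the top of the foot; axes as the bookend's. The slot is 26 mm wide (x), 60 mm long (y, 30 mm either way), straight-walled and 19 mm deep, with a flat steel floor 26 mm above the desk.
- slot_floor (a point): Centre of the slot's floor. The bolt's brass head (32 mm across, flush with the floor) is on the slot's centre line but up to 15 mm either way along y from here, differing each time. Its hex socket: 19.6 mm across flats, at any angle, bottom 15.5 mm under the floor, 45 degree countersink 2.5 mm wide. Centred, a key dips 2 to 3 mm into the countersink, and goes home when its flats agree to about 9 degrees.
- bolt (a joint): Angle of the bolt, rad, growing as it turns clockwise seen from above; it does not rise or sink. It starts between 2.4 and 3.0; 6.0 is fully tight (hard stop). It does not tell at which angle the hex lies. Turning resistance about 0.1 N m; it stays where it is left. Bolt and slot floor are smooth and greased. The key has some 10 degrees of free play either way in it.
- key_handle (a point): Centre of the orange bar handle of the T-handled hex key (loose, about 200 g, upright at the start). z: up the shaft. Bar 90 mm long (y), 16 mm wide (x), 16 mm high. Under it a 16 mm round neck and a flange, 34 mm wide, 29 to 34 mm below the bar's centre, by which the key hangs on the rack's top; lift 75 mm or more to draw it out.
- key_tip (a point): Centre of the flat tip of the key's steel hex shaft, 104 mm under the handle's centre; axes as the handle's. Shaft 18 mm across flats (flats face x and every 60 degrees), 20.8 mm across corners.
- key: The key again, origin at its tip.
- rack: Black slotted pen rack, fixed, 64 mm (x) by 160 mm (y) by 75 mm high; origin under its centre. The key hangs in its 24 mm square hole, 45 mm from the centre towards +y. Its other slots are empty.
- jar_center (a point): Centre of the small glass jar with red screw lid, 52 mm in diameter at its widest, 70 mm high (this point is half-way up), about 180 g; z up. At the start it stands on the bookend's foot, over the slot. The desk beyond the foot (farther from the robot, up to 150 mm from the slot's centre) is bare.
- jar: The jar again, origin at the centre of its underside.
- abacus: Green plastic abacus lying flat, 172 x 112 x 18 mm; leave alone. Origin under its centre.
- compass: Stainless drawing compass lying flat, 150 mm long (y), 12 mm high; leave alone.
- pencil1: Grey mechanical pencil lying, 138 mm along its x, 12 mm thick; leave alone.
- pencil2: A second one, lying between the bookend and the rack; leave alone.
- mug: Blue mug, 80 mm wide, 90 mm high; leave alone.
- notepad: White pad, 100 x 150 x 18 mm; leave alone.
Not all that is in view belongs to the job. There is more than one size of the jar; the job needs the largest.

How it is judged:
By the outcome, as a careful person would: the job done as asked, in the order asked, and still so for the second after the job is handed in, with the robot touching nothing.
It also fails if it takes over 72 s, if anything falls off the work surface, if the arm or the gripper's body presses on something with over 40 N, if the wrist force passes 120 N, or if a joint passes its speed limit or range.

## Working session

There is one attempt and no reset: what is moved stays moved. The work goes in short steps, Python scripts to look and compute and a tool call to move; the robot and the scene stay as the last step left them, time stands still between calls to the robot, and variables do not carry over. Pictures are saved under pics/ and viewed, and the job is handed in when it is done.

Besides the shell and the picture viewer there is one more tool, called after "Emit:" by a JSON object that holds its "name" and its "arguments", one argument or row to a line. apply_moves: Moves the arm, as the interface text tells. Its arguments: {"type":"object","properties":{"increments":{"type":"array"},"squeeze":{"type":"number"}},"required":["increments"]}

```bash
mkdir -p pics; ls; python3 - <<'E'
from rig import state, imaging, r
import cv2
s=state();print(s)
for c in("side","top"):
    im=imaging.capture(c);cv2.imwrite(f"pics/{c}0.png",cv2.cvtColor(im,cv2.COLOR_RGB2BGR))
    k=imaging.calibration(c);print(c,k)
E
```

```text
pics
{'time_s': 0.0, 'q': array([ 1.05789428e+00,  3.59482550e-01,  1.51144687e+00, -2.43540924e-05,
        1.27247216e+00, -1.15092094e-01]), 'qvel': array([-0.00146929, -0.00163443,  0.00133438, -0.00183507,  0.00066476,
       -0.00171926]), 'effort': array([-1.56549460e-03, -5.15366077e+01, -2.70725763e+01,  6.73139468e-02,
        3.49454291e-02, -1.66195050e-04]), 'tool_pos': array([0.23212086, 0.5525567 , 0.23581744]), 'tool_rot': array([-1.57259595e+00,  1.84621813e-04, -3.97802939e-01]), 'wrist_force': array([0.36566341, 0.12694864, 0.11477437]), 'moment': array([ 0.01776621, -0.00518492,  0.0042353 ]), 'width': 0.0876814033581493}
side {'vertical_fov': 43.51572126754491, 'cx': 254.58853600872487, 'cy': 183.30724480428367, 'D': array([-0.05204683,  0.        ,  0.        ,  0.        ,  0.        ]), 'pose': array([[ 0.96996905, -0.15690932,  0.18584809,  0.36642772],
       [-0.2423128 , -0.68961793,  0.68243067, -0.80836518],
       [ 0.02108444, -0.70696999, -0.70692919,  0.94354772],
       [ 0.        ,  0.        ,  0.        ,  1.        ]])}
top {'vertical_fov': 42.373383984924935, 'cx': 252.37099374080282, 'cy': 188.4278330540289, 'D': array([-0.16199101,  0.        ,  0.        ,  0.        ,  0.        ]), 'pose': array([[-0.02254283, -0.9949761 ,  0.09754173,  0.50267823],
       [-0.99943768,  0.0248508 ,  0.02251135,  0.01141241],
       [-0.02482224, -0.09697941, -0.99497681,  1.34293583],
       [ 0.        ,  0.        ,  0.        ,  1.        ]])}
```

View pics/side0.png

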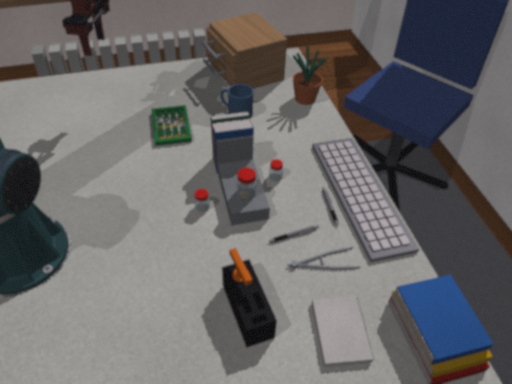

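View pics/top0.png

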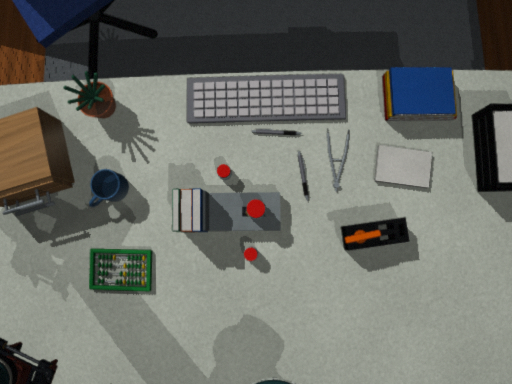

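The side view shows the robot on the left. The bookend's foot is near (245,195), with the large jar on it at (247,180). There are small look-alike jars at (202,198) and (276,170), and the rack with the orange key at (242,268). In the top view the big jar is at (257,208), the small ones at (224,171) and (251,254), and the key at (364,237).

```bash
cat > h.py <<'E'
from rig import state, imaging, r
import numpy as np, cv2
def K(c):
    k=imaging.calibration(c);f=192/np.tan(np.radians(k["vertical_fov"]/2))
    return np.array([[f,0,k["cx"]],[0,f,k["cy"]],[0,0,1]]),np.array(k["D"]),np.array(k["pose"])
def ray(c,px):
    M,D,P=K(c);u=cv2.undistortPoints(np.array([[px]],float),M,D)[0,0]
    d=P[:3,:3]@np.array([u[0],u[1],1]);return P[:3,3],d/np.linalg.norm(d)
def onz(c,px,z):
    o,d=ray(c,px);return o+d*(z-o[2])/d[2]
def proj(c,pts):
    M,D,P=K(c);T=np.linalg.inv(P)
    return cv2.projectPoints(np.array(pts,float).reshape(-1,3),cv2.Rodrigues(T[:3,:3])[0],T[:3,3],M,D)[0][:,0]
def tri(a,b):
    o1,d1=ray("side",a);o2,d2=ray("top",b)
    A=np.stack([d1,-d2],1);t=np.linalg.lstsq(A,o2-o1,rcond=None)[0]
    p,q=o1+t[0]*d1,o2+t[1]*d2;return (p+q)/2,np.linalg.norm(p-q)
def crop(im,x0,y0,x1,y1,s,name):
    c=cv2.resize(im[y0:y1,x0:x1],None,fx=s,fy=s,interpolation=cv2.INTER_CUBIC);cv2.imwrite("pics/"+name,cv2.cvtColor(c,cv2.COLOR_RGB2BGR))
E
python3 - <<'E'
from h import *
for c in("side","top"):
    im=imaging.capture(c)
    if c=="side":crop(im,180,90,310,350,2.3,"side_c.png")
    else:crop(im,150,130,430,280,2.8,"top_c.png")
    for t in("jar","key","key_handle","bookend","rack","pencil2","abacus"):
        print(c,t,[(np.round(b["rect"]).tolist(),round(float(b["confidence"]),2)) for b in imaging.boxes_of(c,t)][:4])
E
```

```text
side jar [([238.0, 165.0, 256.0, 200.0], 0.63), ([193.0, 184.0, 209.0, 211.0], 0.56), ([268.0, 157.0, 283.0, 183.0], 0.52)]
side key [([228.0, 247.0, 252.0, 287.0], 0.8), ([314.0, 291.0, 372.0, 365.0], 0.32)]
side key_handle [([229.0, 252.0, 250.0, 283.0], 0.9)]
side bookend [([211.0, 112.0, 269.0, 222.0], 0.86)]
side rack [([222.0, 263.0, 278.0, 347.0], 0.59), ([229.0, 250.0, 252.0, 283.0], 0.18)]
side pencil2 [([321.0, 186.0, 337.0, 222.0], 0.76), ([270.0, 229.0, 318.0, 243.0], 0.65)]
side abacus [([152.0, 104.0, 191.0, 145.0], 0.81)]
top jar [([215.0, 166.0, 231.0, 179.0], 0.68), ([247.0, 201.0, 265.0, 218.0], 0.66), ([243.0, 247.0, 260.0, 265.0], 0.45)]
top key [([347.0, 233.0, 379.0, 244.0], 0.62)]
top key_handle [([344.0, 230.0, 383.0, 244.0], 0.77)]
top bookend [([172.0, 190.0, 280.0, 234.0], 0.62)]
top rack [([343.0, 218.0, 409.0, 247.0], 0.7)]
top pencil2 [([253.0, 131.0, 302.0, 136.0], 0.69), ([297.0, 155.0, 308.0, 196.0], 0.48), ([170.0, 191.0, 280.0, 234.0], 0.44)]
top abacus [([88.0, 250.0, 152.0, 290.0], 0.7), ([323.0, 135.0, 350.0, 189.0], 0.51)]
```

View pics/side_c.png

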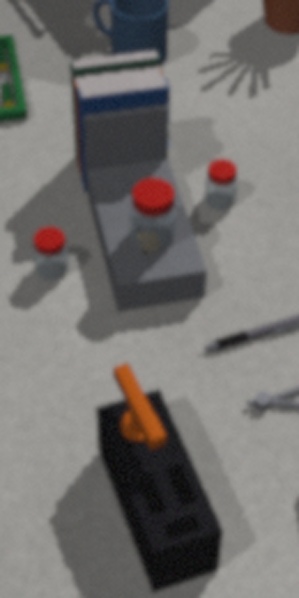

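View pics/top_c.png

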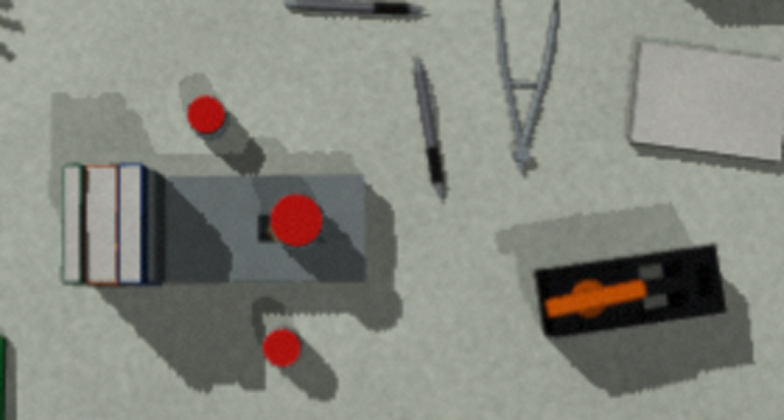

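```bash
cat > fit.py <<'E'
from h import *
from scipy.optimize import least_squares
S=lambda x,y:(x/2.3+180,y/2.3+90)
T=lambda x,y:(x/2.8+150,y/2.8+130)
def fit(obs,x0):
    def w(p,P):
        c,s=np.cos(p[2]),np.sin(p[2]);return [p[0]+c*P[0]-s*P[1],p[1]+s*P[0]+c*P[1],P[2]+p[3]]
    f=lambda p:np.concatenate([proj(c,[w(p,P)])[0]-px for c,P,px in obs])
    r_=least_squares(f,x0,loss="soft_l1");return r_.x,f(r_.x).reshape(-1,2)
B=[("top",(.05,-.07,.045),T(363,176)),("top",(-.05,-.07,.045),T(365,281)),("top",(.0525,.197,.15),T(62,164)),("top",(-.0525,.197,.15),T(62,283)),
("side",(.05,-.07,.045),S(204,270)),("side",(-.05,-.07,.045),S(115,288)),("side",(.05,-.07,0),S(205,297)),("side",(-.05,-.07,0),S(122,309))]
R=[("top",(.032,.08,.075),T(535,270)),("top",(.032,-.08,.075),T(715,245)),("top",(-.032,-.08,.075),T(725,310)),("top",(-.032,.08,.075),T(545,333)),
("side",(-.032,.08,.075),S(97,408)),("side",(.032,.08,.075),S(160,393)),("side",(.032,-.08,.075),S(218,533)),("side",(-.032,-.08,.075),S(150,562))]
for o,x0 in((B,[.5,0,0,0]),(R,[.5,-.2,0,0])):
    x,res=fit(o,x0);print(np.round(x,4),np.degrees(x[2]));print(np.round(res,1).tolist())
    if o is R:
        c,s=np.cos(x[2]),np.sin(x[2]);print("key hole",x[0]-s*.045,x[1]+c*.045)
E
python3 - <<'E'
exec(open('fit.py').read())
print("handle ends side S(121,370),S(156,440) top T(547,307) T(645,289)")
print(tri(S(121,370),T(549,307)),tri(S(156,438),T(645,289)))
print("jar lids", tri(S(153,195),T(297,220)))
for z in(.0,.045): print(z,onz("side",S(150,240),z), onz("side",S(205,210),0))
def cen(c,t,i):
    b=imaging.boxes_of(c,t)
im=imaging.capture("side");imt=imaging.capture("top")
for c,I in(("side",im),("top",imt)):
    hsv=cv2.cvtColor(I,cv2.COLOR_RGB2HSV)
    for nm,m in(("red",((hsv[...,0]<4)|(hsv[...,0]>174))&(hsv[...,1]>170)&(hsv[...,2]>70)),("or",((hsv[...,0]>=5)&(hsv[...,0]<14)&(hsv[...,1]>190)&(hsv[...,2]>60)))):
        n,l,st,ce=cv2.connectedComponentsWithStats(m.astype(np.uint8))
        for i in range(1,n):
            if st[i,4]>30:print(c,nm,st[i],ce[i].round(1))
E
```

```text
[ 0.5694  0.0389 -0.0148 -0.0017] -0.8484461603801916
[[0.4, -0.7], [0.1, -0.1], [-0.2, -0.2], [-0.5, 0.4], [0.7, 0.2], [0.4, -1.3], [-0.5, 0.2], [-2.4, 1.2]]
[ 0.5032 -0.2758  0.0928 -0.0113] 5.314640749729451
[[2.6, -1.5], [-1.4, -0.1], [-1.7, 1.2], [2.2, 0.7], [-0.2, 0.8], [-0.0, -0.2], [0.5, 0.4], [-0.0, -2.8]]
key hole 0.4989997787584375 -0.23102384609002927
handle ends side S(121,370),S(156,440) top T(547,307) T(645,289)
(array([ 0.48998263, -0.19089158,  0.10794767]), np.float64(9.8964353796422e-05)) (array([ 0.50328931, -0.2761899 ,  0.11525996]), np.float64(0.00011623400994307428))
jar lids (array([0.57324315, 0.03118966, 0.1087899 ]), np.float64(0.0005660940659055495))
0.0 [0.57944099 0.06705681 0.        ] [0.65595736 0.10114667 0.        ]
0.045 [0.56928188 0.02530589 0.045     ] [0.65595736 0.10114667 0.        ]
side red [272 160  10   9  69] [276.3 164.3]
side red [238 168  17  15 194] [246.1 174.9]
side red [195 189  13  11  98] [200.9 194.1]
side red [445 364  43  14 133] [466.  370.7]
side or [231 250  21  34 344] [240.3 270.1]
top red [217 165  13  13 131] [223.1 170.6]
top red [247 200  18  18 263] [255.4 208.3]
top red [244 248  13  13 133] [250.2 253.8]
top or [344 230  37  14 314] [361.9 235.9]
```

```bash
python3 - <<'E'
from h import *
for n,a,b in(("big",(246.1,174.9),(255.4,208.3)),("far",(276.3,164.3),(223.1,170.6)),("near",(200.9,194.1),(250.2,253.8))):
    p,e=tri(a,b);print(n,p.round(4),e.round(4),onz("top",b,.115 if n=="big" else .055).round(4))
T=lambda x,y:(x/2.8+150,y/2.8+130)
print("pencil tips",onz("top",T(417,58),.006),onz("top",T(443,195),.006))
print("far shoulder"); 
im=imaging.capture("side")
# overlays
imt=imaging.capture("top")
def rt(x,y,yaw,P): 
    P=np.array(P);c,s=np.cos(yaw),np.sin(yaw);return np.c_[x+c*P[:,0]-s*P[:,1],y+s*P[:,0]+c*P[:,1],P[:,2]]
def box(a,b,c,d,z):return [(a,c,z),(b,c,z),(b,d,z),(a,d,z)]
s=4
def draw(c,I,x0,y0,x1,y1,name,objs):
    J=cv2.resize(I[y0:y1,x0:x1],None,fx=s,fy=s,interpolation=cv2.INTER_CUBIC)
    for pts in objs:
        q=(proj(c,pts)-[x0-.5,y0-.5])*s
        cv2.polylines(J,[np.round(q-.5).astype(int)],True,(0,255,0),1)
    cv2.imwrite("pics/"+name,cv2.cvtColor(J,cv2.COLOR_RGB2BGR))
by=(.5694,.0389,-.0148);ry=(.501,-.2745,.093)
ob=[rt(*by,box(-.05,.05,-.07,.117,.045)),rt(*by,box(-.013,.013,-.03,.03,.045)),rt(*by,box(-.0525,.0525,.14,.197,.15)),
rt(*ry,box(-.032,.032,-.08,.08,.075)),rt(*ry,box(-.012,.012,.033,.057,.075)),rt(.497,-.2335,.155,box(-.008,.008,-.045,.045,.117)),
[( .573+.023*np.cos(a),.032+.023*np.sin(a),.115) for a in np.linspace(0,6.2,30)],[( .573+.026*np.cos(a),.032+.026*np.sin(a),.045) for a in np.linspace(0,6.2,30)]]
draw("top",imt,160,160,300,260,"ov1.png",ob);draw("top",imt,320,200,430,270,"ov2.png",ob)
draw("side",im,190,100,300,235,"ov3.png",ob);draw("side",im,200,235,300,355,"ov4.png",ob)
E
```

```text
big [0.5734 0.033  0.1067] 0.0009 [0.5733 0.0328 0.115 ]
far [0.679  0.1173 0.0453] 0.0004 [0.6779 0.1164 0.055 ]
near [0.4584 0.0503 0.0462] 0.0009 [0.4592 0.05   0.055 ]
pencil tips [ 0.73409872 -0.08791629  0.006     ] [ 0.59949996 -0.10870018  0.006     ]
far shoulder
```

View pics/ov1.png

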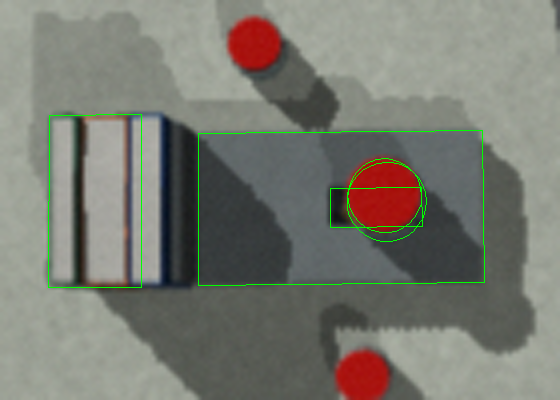

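View pics/ov2.png

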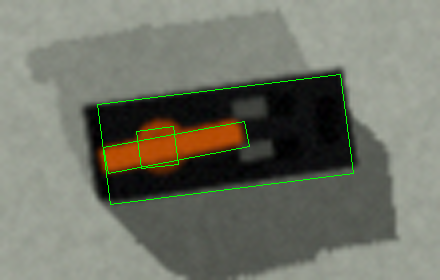

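View pics/ov3.png

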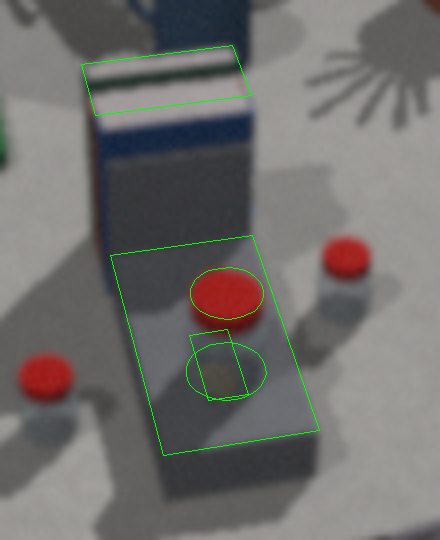

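View pics/ov4.png

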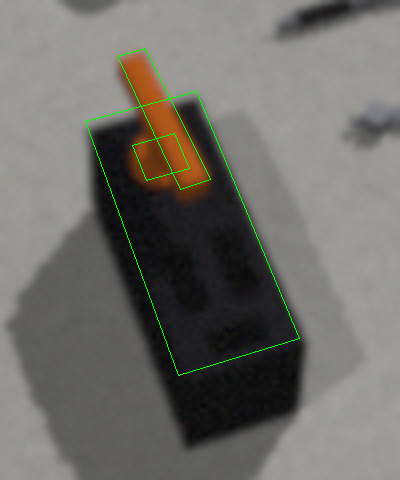

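```bash
python3 - <<'E'
from h import *
crop(imaging.capture("top"),335,212,415,256,9,"k1.png")
crop(imaging.capture("side"),215,240,280,290,10,"k2.png")
E
```

```text
(no output)
```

View pics/k1.png

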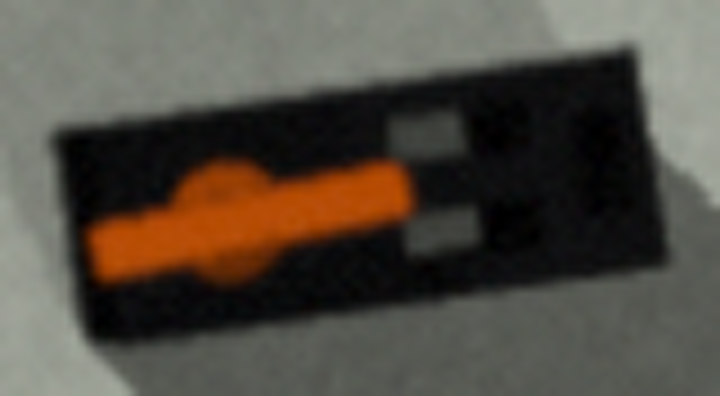

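View pics/k2.png

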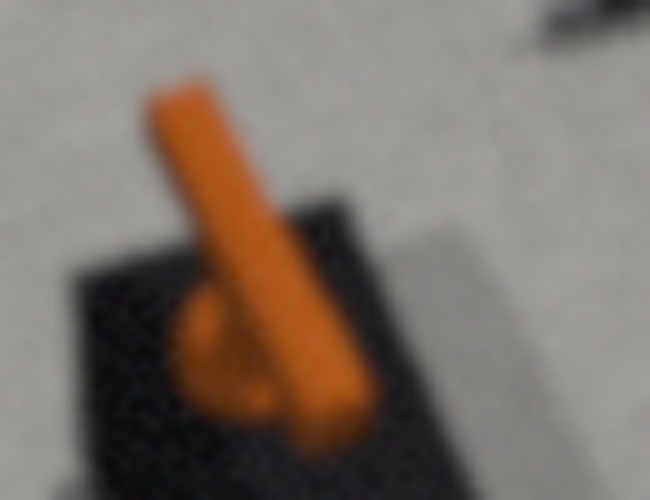

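```bash
python3 - <<'E'
src=open('fit.py').read().split("for o,x0")[0]; exec(src)
A=lambda x,y:((x+.5)/9-.5+335,(y+.5)/9-.5+212)
C=lambda x,y:((x+.5)/10-.5+215,(y+.5)/10-.5+240)
S=lambda x,y:((x+.5)/2.3-.5+180,(y+.5)/2.3-.5+90)
R=[("top",(.032,.08,.0),A(57,132)),("top",(.032,-.08,.075),A(632,48)),("top",(-.032,-.08,.075),A(665,262)),("top",(-.032,.08,.0),A(90,342)),
("side",(-.032,.08,.075),C(78,272)),("side",(.032,.08,.075),C(340,195)),("side",(.032,-.08,.075),S(218,533)),("side",(-.032,-.08,.0),S(156,590))]
h=.008
# z relative handle centre
H=[("top",(h,-.045,h),A(400,158)),("top",(-h,-.045,h),A(413,213)),("top",(h,.045,-h),A(88,230)),("top",(-h,.045,-h),A(99,285)),
("side",(-h,.045,h),C(148,103)),("side",(h,.045,h),C(207,78)),("side",(h,-.045,h),C(376,388)),("side",(-h,-.045,-h),C(292,447)),("side",(h,-.045,-h),C(366,432))]
for o,x0 in((R,[.5,-.2,0,0]),(H,[.5,-.2,0,.1])):
    x,res=fit(o,x0);print(np.round(x,4),np.degrees(x[2]));print(np.round(res,1).tolist())
    if o is R:
        c,s=np.cos(x[2]),np.sin(x[2]);print("key hole",x[0]-s*.045,x[1]+c*.045)
E
```

```text
[ 0.5034 -0.2776  0.1138 -0.003 ] 6.518839487878494
[[-0.6, -0.2], [0.4, -0.3], [0.5, 0.4], [-0.9, -0.1], [-0.8, 0.3], [0.5, -0.1], [2.0, -1.1], [-1.4, 1.5]]
key hole 0.49827195849882555 -0.23285014838772178
[ 0.4969 -0.2315  0.1793  0.1074] 10.271517532416198
[[0.5, 0.3], [0.4, 0.5], [-0.9, -0.1], [-0.8, 0.0], [-1.1, -1.1], [-0.1, -1.0], [0.0, 0.4], [1.2, 1.5], [0.9, 0.4]]
```

Of the three red-lidded jars (top view big (255,208), small (223,171) and (250,254)), the big one fits: it is the largest and stands on the foot over the slot, which the enlarged crop confirms. There is only one orange T-key, at (362,236).

```bash
cat > go.py <<'E'
from h import *
from scipy.spatial.transform import Rotation as Ro
def to(x,y,z,yaw_deg):
    s=state();Rm=Ro.from_euler("xyz",s["tool_rot"]).as_matrix()
    d=Rm.T@(np.array([x,y,z])-s["tool_pos"])
    yaw=np.degrees(np.arctan2(Rm[1,0],Rm[0,0]))
    print("dx %.4f dy %.4f dz %.4f spin %.2f"%(*d,-(yaw_deg-yaw)),"tilt(deg)",np.round(np.degrees(np.arccos(-Rm[2,1])),2))
def st():
    s=state();print("t",round(s["time_s"],2),"pos",s["tool_pos"].round(4),"rot",np.degrees(s["tool_rot"]).round(2),"F",s["wrist_force"].round(1),"M",s["moment"].round(2),"w",round(s["width"],4),"q6",s["q"][5].round(2))
E
python3 -c "
from go import *
st();to(.5733,.0328,.236,0);to(.5733,.0328,.075,0)"
```

```text
t 1.2 pos [0.2324 0.5531 0.2366] rot [-90.01  -0.   -22.79] F [ 0.5 -0.7  0.5] M [-0.01  0.03  0.02] w 0.0877 q6 -0.12
dx 0.5158 dy 0.0007 dz -0.3476 spin -22.79 tilt(deg) 0.01
dx 0.5158 dy 0.1617 dz -0.3476 spin -22.79 tilt(deg) 0.01
```

Emit:
{"name": "apply_moves", "arguments": {
  "increments": [
    {"dx": 0.05, "dy": 0, "dz": -0.034, "spin": -3},
    {"dx": 0.1, "dy": 0, "dz": -0.067, "spin": -7},
    {"dx": 0.15, "dy": 0, "dz": -0.101, "spin": -11},
    {"dx": 0.2, "dy": 0, "dz": -0.135, "spin": -15},
    {"dx": 0.25, "dy": 0, "dz": -0.168, "spin": -19},
    {"dx": 0.3, "dy": 0, "dz": -0.202, "spin": -22.8},
    {"dx": 0.35, "dy": 0, "dz": -0.236, "spin": -22.8},
    {"dx": 0.4, "dy": 0, "dz": -0.27, "spin": -22.8}
  ]
}}

```text
schema error: expected keys dx, dy, dz, spin, gripper
```

```bash
python3 -c "
from go import *
st();to(.5733,.0328,.15,0);to(.5733,.0328,.075,0)"
```

```text
t 1.2 pos [0.2324 0.5531 0.2366] rot [-90.01  -0.   -22.79] F [ 0.5 -0.7  0.5] M [-0.01  0.03  0.02] w 0.0877 q6 -0.12
dx 0.5158 dy 0.0867 dz -0.3476 spin -22.79 tilt(deg) 0.01
dx 0.5158 dy 0.1617 dz -0.3476 spin -22.79 tilt(deg) 0.01
```

Emit:
{"name": "apply_moves", "arguments": {
  "increments": [
    {"dx": 0.05, "dy": 0, "dz": -0.034, "spin": -3, "gripper": 1},
    {"dx": 0.1, "dy": 0, "dz": -0.067, "spin": -7, "gripper": 1},
    {"dx": 0.15, "dy": 0, "dz": -0.101, "spin": -11, "gripper": 1},
    {"dx": 0.2, "dy": 0, "dz": -0.135, "spin": -15, "gripper": 1},
    {"dx": 0.25, "dy": 0, "dz": -0.168, "spin": -19, "gripper": 1},
    {"dx": 0.3, "dy": 0, "dz": -0.202, "spin": -22.8, "gripper": 1},
    {"dx": 0.35, "dy": 0, "dz": -0.236, "spin": -22.8, "gripper": 1},
    {"dx": 0.4, "dy": 0, "dz": -0.27, "spin": -22.8, "gripper": 1}
  ]
}}

```text
time_s: 2.2
tool_pos: [0.4976, 0.1475, 0.2369]
tool_rot: [-1.571, -0.001, 0.0]
wrist_force: [0.4, -0.2, 0.4]
width: 0.0879
```

```bash
python3 -c "
from go import *
st();to(.5733,.0328,.15,0);to(.5733,.0328,.075,0)"
```

```text
t 2.2 pos [0.4976 0.1475 0.2369] rot [-8.999e+01 -4.000e-02  1.000e-02] F [ 0.4 -0.2  0.4] M [ 0.08  0.01 -0.02] w 0.0879 q6 -1.42
dx 0.0756 dy 0.0870 dz -0.1147 spin 0.01 tilt(deg) 0.04
dx 0.0756 dy 0.1620 dz -0.1147 spin 0.01 tilt(deg) 0.04
```

Emit:
{"name": "apply_moves", "arguments": {
  "increments": [
    {"dx": 0.034, "dy": 0, "dz": -0.05, "spin": 0, "gripper": 1},
    {"dx": 0.068, "dy": 0.02, "dz": -0.1, "spin": 0, "gripper": 1},
    {"dx": 0.0756, "dy": 0.05, "dz": -0.1147, "spin": 0, "gripper": 1},
    {"dx": 0.0756, "dy": 0.09, "dz": -0.1147, "spin": 0, "gripper": 1},
    {"dx": 0.0756, "dy": 0.125, "dz": -0.1147, "spin": 0, "gripper": 1},
    {"dx": 0.0756, "dy": 0.15, "dz": -0.1147, "spin": 0, "gripper": 1},
    {"dx": 0.0756, "dy": 0.161, "dz": -0.1147, "spin": 0, "gripper": 1},
    {"dx": 0.0756, "dy": 0.161, "dz": -0.1147, "spin": 0, "gripper": 1}
  ]
}}

```text
time_s: 3.2
tool_pos: [0.5731, 0.0329, 0.0757]
tool_rot: [-1.571, 0.0, 0.0]
wrist_force: [-0.1, -0.1, 0.0]
width: 0.0879
```

```bash
python3 -c "
from go import *
crop(imaging.capture('side'),180,90,310,250,4,'s1.png')
st()"
```

```text
t 3.25 pos [0.5738 0.0329 0.0764] rot [-8.999e+01 -7.000e-02  1.000e-02] F [-0.7 -0.8 -0.7] M [ 0.01  0.01 -0.05] w 0.0876 q6 -1.63
```

View pics/s1.png

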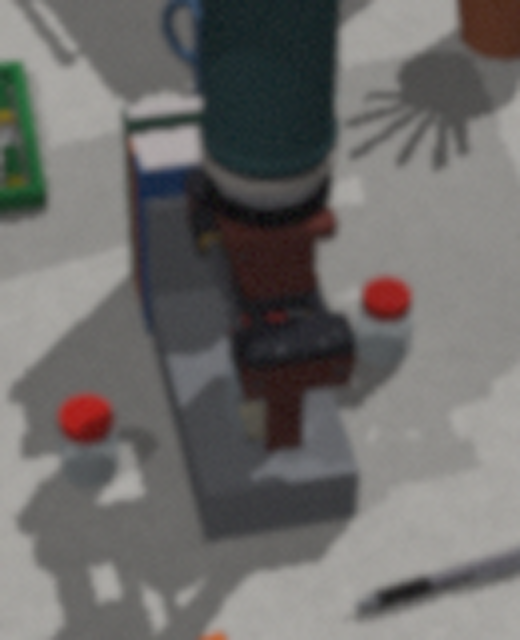

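The fingers straddle the jar along y, near (275,400) in the crop, and nothing else is touched. Next I close on it.

Emit:
{"name": "apply_moves", "arguments": {
  "increments": [
    {"dx": 0, "dy": 0, "dz": 0, "spin": 0, "gripper": 0.65},
    {"dx": 0, "dy": 0, "dz": 0, "spin": 0, "gripper": 0.5},
    {"dx": 0, "dy": 0, "dz": 0, "spin": 0, "gripper": 0.4},
    {"dx": 0, "dy": 0, "dz": 0, "spin": 0, "gripper": 0.4},
    {"dx": 0, "dy": 0, "dz": 0, "spin": 0, "gripper": 0.4},
    {"dx": 0, "dy": -0.002, "dz": 0, "spin": 0, "gripper": 0.4},
    {"dx": 0, "dy": -0.008, "dz": 0, "spin": 0, "gripper": 0.4},
    {"dx": 0, "dy": -0.02, "dz": 0, "spin": 0, "gripper": 0.4}
  ],
  "squeeze": 15
}}

```text
time_s: 4.25
tool_pos: [0.5732, 0.0329, 0.0965]
tool_rot: [-1.571, 0.0, 0.0]
wrist_force: [0.2, 0.8, -2.2]
width: 0.0522
```

```bash
python3 -c "
from go import *
st();to(.69,.015,.11,0);to(.69,.015,.031,0)"
```

```text
t 4.25 pos [0.5732 0.0329 0.0965] rot [-89.99   0.     0.  ] F [ 0.2  0.8 -2.2] M [0.04 0.09 0.  ] w 0.0522 q6 -1.63
dx 0.1168 dy -0.0135 dz -0.0179 spin 0.00 tilt(deg) 0.01
dx 0.1168 dy 0.0655 dz -0.0179 spin 0.00 tilt(deg) 0.01
```

Emit:
{"name": "apply_moves", "arguments": {
  "increments": [
    {"dx": 0.015, "dy": -0.01, "dz": -0.002, "spin": 0, "gripper": 0.4},
    {"dx": 0.045, "dy": -0.0135, "dz": -0.007, "spin": 0, "gripper": 0.4},
    {"dx": 0.08, "dy": -0.0135, "dz": -0.012, "spin": 0, "gripper": 0.4},
    {"dx": 0.105, "dy": -0.0135, "dz": -0.016, "spin": 0, "gripper": 0.4},
    {"dx": 0.117, "dy": 0, "dz": -0.018, "spin": 0, "gripper": 0.4},
    {"dx": 0.117, "dy": 0.025, "dz": -0.018, "spin": 0, "gripper": 0.4},
    {"dx": 0.117, "dy": 0.05, "dz": -0.018, "spin": 0, "gripper": 0.4},
    {"dx": 0.117, "dy": 0.06, "dz": -0.018, "spin": 0, "gripper": 0.4}
  ]
}}

```text
time_s: 5.25
tool_pos: [0.6879, 0.0152, 0.0343]
tool_rot: [-1.57, 0.004, 0.0]
wrist_force: [0.2, 0.7, -2.3]
width: 0.0517
```

```bash
python3 -c "
from go import *
st();to(.69,.015,.031,0)"
```

```text
t 5.25 pos [0.6879 0.0152 0.0343] rot [-8.996e+01  2.500e-01  1.000e-02] F [ 0.2  0.7 -2.3] M [ 0.07 -0.04 -0.04] w 0.0517 q6 -1.65
dx 0.0021 dy 0.0033 dz -0.0002 spin 0.01 tilt(deg) 0.26
```

Emit:
{"name": "apply_moves", "arguments": {
  "increments": [
    {"dx": 0.001, "dy": 0.001, "dz": 0, "spin": 0, "gripper": 0.4},
    {"dx": 0.001, "dy": 0.002, "dz": 0, "spin": 0, "gripper": 0.4},
    {"dx": 0.001, "dy": 0.0025, "dz": 0, "spin": 0, "gripper": 0.4},
    {"dx": 0.001, "dy": 0.003, "dz": 0, "spin": 0, "gripper": 0.4},
    {"dx": 0.001, "dy": 0.0033, "dz": 0, "spin": 0, "gripper": 0.4},
    {"dx": 0.001, "dy": 0.0036, "dz": 0, "spin": 0, "gripper": 0.4},
    {"dx": 0.001, "dy": 0.0038, "dz": 0, "spin": 0, "gripper": 0.4},
    {"dx": 0.001, "dy": 0.0038, "dz": 0, "spin": 0, "gripper": 0.4}
  ]
}}

```text
time_s: 6.25
tool_pos: [0.6892, 0.0151, 0.0317]
tool_rot: [-1.57, 0.004, 0.0]
wrist_force: [-2.3, -0.6, 7.6]
width: 0.0518
```

Emit:
{"name": "apply_moves", "arguments": {
  "increments": [
    {"dx": 0, "dy": -0.0005, "dz": 0, "spin": 0, "gripper": 0.65},
    {"dx": 0, "dy": -0.0005, "dz": 0, "spin": 0, "gripper": 0.8},
    {"dx": 0, "dy": -0.0005, "dz": 0, "spin": 0, "gripper": 1},
    {"dx": 0, "dy": -0.0005, "dz": 0, "spin": 0, "gripper": 1},
    {"dx": 0, "dy": -0.03, "dz": 0, "spin": 0, "gripper": 1},
    {"dx": 0, "dy": -0.08, "dz": 0, "spin": 0, "gripper": 1},
    {"dx": 0, "dy": -0.13, "dz": 0, "spin": 0, "gripper": 1},
    {"dx": 0, "dy": -0.16, "dz": 0, "spin": 0, "gripper": 1}
  ]
}}

```text
time_s: 7.25
tool_pos: [0.6909, 0.015, 0.1947]
tool_rot: [-1.571, 0.0, 0.0]
wrist_force: [0.4, 1.0, 0.1]
width: 0.0876
```

```bash
python3 -c "
from go import *
st();to(.4972,-.2322,.19,-80);to(.4972,-.2322,.104,-80)"
```

```text
t 7.25 pos [0.6909 0.015  0.1947] rot [-8.999e+01  1.000e-02  1.000e-02] F [0.4 1.  0.1] M [ 0.06  0.04 -0.03] w 0.0876 q6 -1.65
dx -0.1937 dy 0.0046 dz -0.2471 spin 80.01 tilt(deg) 0.02
dx -0.1937 dy 0.0906 dz -0.2472 spin 80.01 tilt(deg) 0.02
```

Emit:
{"name": "apply_moves", "arguments": {
  "increments": [
    {"dx": -0.02, "dy": 0, "dz": -0.026, "spin": 10, "gripper": 1},
    {"dx": -0.05, "dy": 0, "dz": -0.064, "spin": 20, "gripper": 1},
    {"dx": -0.085, "dy": 0, "dz": -0.108, "spin": 30, "gripper": 1},
    {"dx": -0.12, "dy": 0, "dz": -0.153, "spin": 40, "gripper": 1},
    {"dx": -0.15, "dy": 0, "dz": -0.191, "spin": 50, "gripper": 1},
    {"dx": -0.175, "dy": 0, "dz": -0.223, "spin": 60, "gripper": 1},
    {"dx": -0.19, "dy": 0, "dz": -0.242, "spin": 70, "gripper": 1},
    {"dx": -0.1937, "dy": 0.005, "dz": -0.2471, "spin": 80, "gripper": 1}
  ]
}}

```text
time_s: 8.25
tool_pos: [0.4964, -0.2336, 0.1899]
tool_rot: [-1.57, -0.0, -1.404]
wrist_force: [-0.4, -1.0, 0.1]
width: 0.0876
```

```bash
cat > dr.py <<'E'
from h import *
def draw(c,I,x0,y0,x1,y1,s,name,objs):
    J=cv2.resize(I[y0:y1,x0:x1],None,fx=s,fy=s,interpolation=cv2.INTER_CUBIC)
    for pts in objs:
        q=(proj(c,pts)-[x0-.5,y0-.5])*s
        cv2.polylines(J,[np.round(q-.5).astype(int)],True,(0,255,0),1)
    cv2.imwrite("pics/"+name,cv2.cvtColor(J,cv2.COLOR_RGB2BGR))
def rt(x,y,yaw,P): 
    P=np.array(P);c,s=np.cos(yaw),np.sin(yaw);return np.c_[x+c*P[:,0]-s*P[:,1],y+s*P[:,0]+c*P[:,1],P[:,2]]
def box(a,b,c,d,z):return [(a,c,z),(b,c,z),(b,d,z),(a,d,z)]
E
python3 -c "
from go import *
from dr import *
b=(.5694,.0389,-.0148)
ob=[rt(*b,box(-.013,.013,-.03,.03,.045)),rt(*b,box(-.013,.013,-.03,.03,.026))]
I=imaging.capture('top');draw('top',I,225,185,295,240,10,'t2.png',[]);draw('top',I,225,185,295,240,10,'t2o.png',ob)
draw('side',imaging.capture('side'),190,100,310,240,5,'s2.png',ob)
st();to(.4972,-.2322,.104,-80)"
```

```text
t 8.35 pos [ 0.4964 -0.2327  0.1892] rot [-9.005e+01  5.000e-02 -8.014e+01] F [-0.1  0.3  0.9] M [-0.06  0.05  0.02] w 0.0875 q6 -0.74
dx -0.0002 dy 0.0852 dz 0.0010 spin -0.14 tilt(deg) 0.07
```

View pics/t2.png

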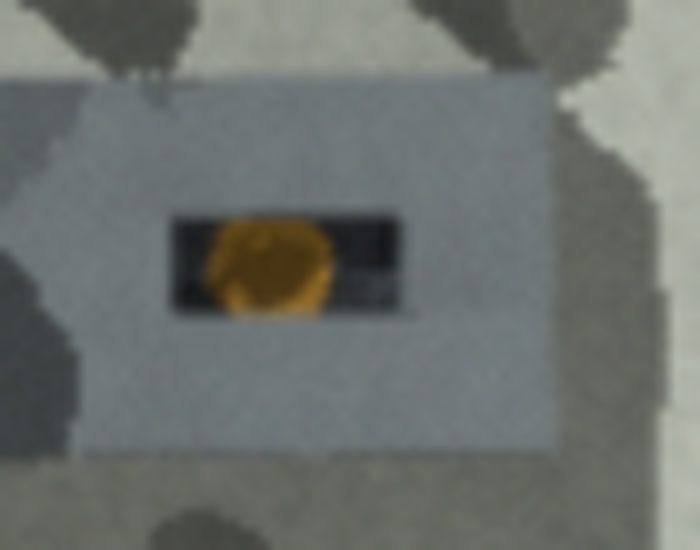

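View pics/t2o.png

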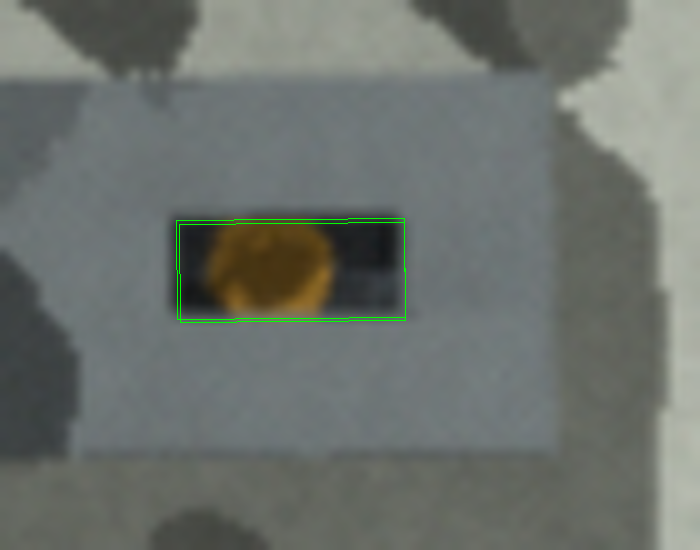

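View pics/s2.png

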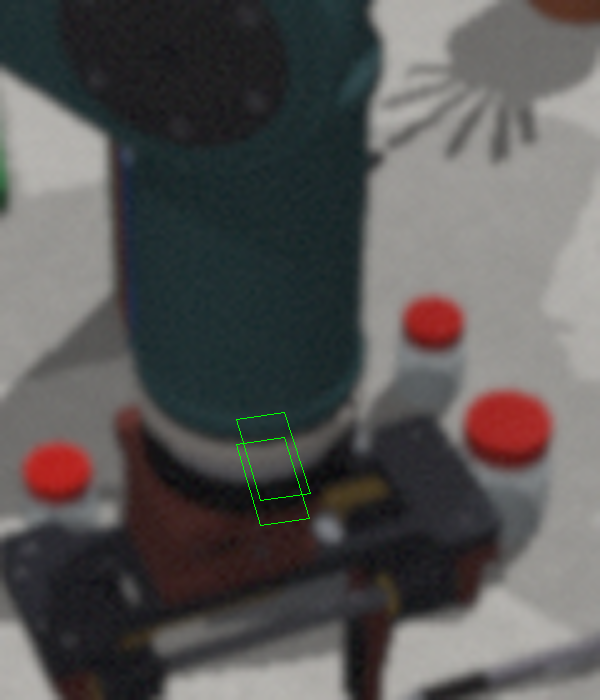

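```bash
python3 -c "
from go import *
f=lambda x,y:((x+.5)/10-.5+225,(y+.5)/10-.5+185)
print(onz('top',f(286.5,265),.045),onz('top',f(270.5,265),.026))"
```

```text
[0.57027134 0.03994825 0.045     ] [0.5713623  0.04462381 0.026     ]
```

Emit:
{"name": "apply_moves", "arguments": {
  "increments": [
    {"dx": 0, "dy": 0.03, "dz": 0.001, "spin": 0, "gripper": 1},
    {"dx": 0, "dy": 0.06, "dz": 0.001, "spin": 0, "gripper": 1},
    {"dx": 0, "dy": 0.078, "dz": 0.001, "spin": 0, "gripper": 1},
    {"dx": 0, "dy": 0.085, "dz": 0.001, "spin": 0, "gripper": 0.7},
    {"dx": 0, "dy": 0.085, "dz": 0.001, "spin": 0, "gripper": 0.4},
    {"dx": 0, "dy": 0.085, "dz": 0.001, "spin": 0, "gripper": 0.1},
    {"dx": 0, "dy": 0.085, "dz": 0.001, "spin": 0, "gripper": 0.05},
    {"dx": 0, "dy": 0.085, "dz": 0.001, "spin": 0, "gripper": 0.05}
  ],
  "squeeze": 30
}}

```text
time_s: 9.35
tool_pos: [0.4976, -0.2326, 0.1048]
tool_rot: [-1.571, 0.0, -1.398]
wrist_force: [0.1, -0.4, 1.0]
width: 0.0417
```

```bash
python3 -c "
from go import *
st()
crop(imaging.capture('side'),200,230,300,330,6,'s3.png')"
```

```text
t 9.35 pos [ 0.4976 -0.2326  0.1048] rot [-9.000e+01  1.000e-02 -8.013e+01] F [ 0.1 -0.4  1. ] M [-0.07  0.08  0.05] w 0.0417 q6 -0.74
```

View pics/s3.png

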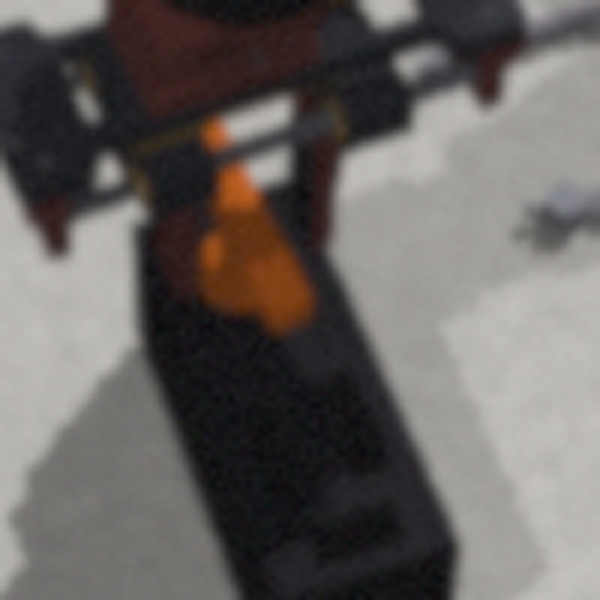

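The fingers straddle the orange bar at crop (250,250) and are still closing.

Emit:
{"name": "apply_moves", "arguments": {
  "increments": [
    {"dx": 0, "dy": 0, "dz": 0, "spin": 0, "gripper": 0.05},
    {"dx": 0, "dy": 0, "dz": 0, "spin": 0, "gripper": 0.05},
    {"dx": 0, "dy": 0, "dz": 0, "spin": 0, "gripper": 0.05},
    {"dx": 0, "dy": 0, "dz": 0, "spin": 0, "gripper": 0.05},
    {"dx": 0, "dy": 0, "dz": 0, "spin": 0, "gripper": 0.05},
    {"dx": 0, "dy": -0.003, "dz": 0, "spin": 0, "gripper": 0.05},
    {"dx": 0, "dy": -0.01, "dz": 0, "spin": 0, "gripper": 0.05},
    {"dx": 0, "dy": -0.02, "dz": 0, "spin": 0, "gripper": 0.05}
  ],
  "squeeze": 35
}}

```text
time_s: 10.4
tool_pos: [0.4973, -0.2325, 0.125]
tool_rot: [-1.571, 0.001, -1.399]
wrist_force: [-0.9, -0.1, -0.8]
width: 0.0159
```

```bash
python3 -c "
from go import *
st();to(.5708,.0446,.205,20)"
```

```text
t 10.4 pos [ 0.4973 -0.2325  0.125 ] rot [-9.004e+01  4.000e-02 -8.013e+01] F [-0.9 -0.1 -0.8] M [-0.05  0.04  0.04] w 0.0159 q6 -0.74
dx -0.2604 dy -0.0799 dz 0.1198 spin -100.13 tilt(deg) 0.06
```

Emit:
{"name": "apply_moves", "arguments": {
  "increments": [
    {"dx": 0, "dy": -0.03, "dz": 0, "spin": 0, "gripper": 0.05},
    {"dx": 0, "dy": -0.065, "dz": 0, "spin": 0, "gripper": 0.05},
    {"dx": 0, "dy": -0.085, "dz": 0, "spin": 0, "gripper": 0.05},
    {"dx": -0.03, "dy": -0.09, "dz": 0.013, "spin": -8, "gripper": 0.05},
    {"dx": -0.075, "dy": -0.09, "dz": 0.034, "spin": -18, "gripper": 0.05},
    {"dx": -0.125, "dy": -0.09, "dz": 0.058, "spin": -28, "gripper": 0.05},
    {"dx": -0.175, "dy": -0.09, "dz": 0.081, "spin": -38, "gripper": 0.05},
    {"dx": -0.225, "dy": -0.09, "dz": 0.103, "spin": -48, "gripper": 0.05}
  ]
}}

```text
time_s: 11.4
tool_pos: [0.5607, 0.0085, 0.216]
tool_rot: [-1.57, -0.0, -0.555]
wrist_force: [0.5, -0.3, -1.9]
width: 0.016
```

```bash
python3 -c "
from go import *
st();to(.5708,.0446,.205,70)
crop(imaging.capture('side'),180,90,310,290,3,'s4.png')"
```

```text
t 11.4 pos [0.5607 0.0085 0.216 ] rot [-8.997e+01 -1.000e-02 -3.181e+01] F [ 0.5 -0.3 -1.9] M [ 0.   -0.04 -0.03] w 0.016 q6 -1.12
dx -0.0105 dy 0.0110 dz 0.0360 spin -101.81 tilt(deg) 0.03
```

View pics/s4.png

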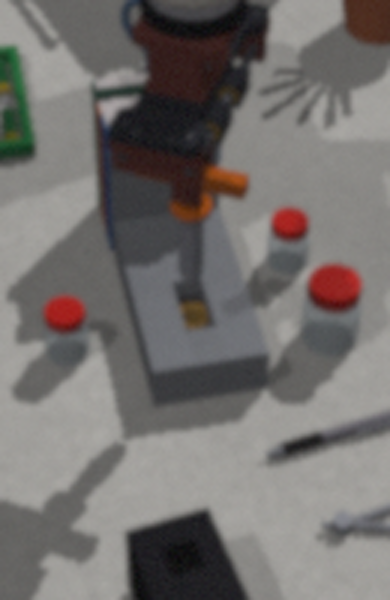

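The side view shows the key held upright (handle (225,182), shaft near (195,270) in the crop). The brass bolt is visible at (195,313), the big jar stands at (335,310), and the rack hole is empty.

Emit:
{"name": "apply_moves", "arguments": {
  "increments": [
    {"dx": -0.005, "dy": 0, "dz": 0.02, "spin": -10, "gripper": 0.05},
    {"dx": -0.01, "dy": 0, "dz": 0.036, "spin": -20, "gripper": 0.05},
    {"dx": -0.0105, "dy": 0, "dz": 0.036, "spin": -30, "gripper": 0.05},
    {"dx": -0.0105, "dy": 0, "dz": 0.036, "spin": -40, "gripper": 0.05},
    {"dx": -0.0105, "dy": 0, "dz": 0.036, "spin": -50, "gripper": 0.05},
    {"dx": -0.0105, "dy": 0.01, "dz": 0.036, "spin": -60, "gripper": 0.05},
    {"dx": -0.0105, "dy": 0.02, "dz": 0.036, "spin": -70, "gripper": 0.05},
    {"dx": -0.0105, "dy": 0.03, "dz": 0.036, "spin": -80, "gripper": 0.05}
  ]
}}

```text
time_s: 12.45
tool_pos: [0.5717, 0.0509, 0.1867]
tool_rot: [-1.569, -0.006, 0.855]
wrist_force: [0.3, 0.0, -1.8]
width: 0.0156
```

Emit:
{"name": "apply_moves", "arguments": {
  "increments": [
    {"dx": 0, "dy": 0, "dz": 0, "spin": -7, "gripper": 0.05},
    {"dx": 0, "dy": 0, "dz": 0, "spin": -14, "gripper": 0.05},
    {"dx": 0, "dy": 0, "dz": 0, "spin": -20, "gripper": 0.05},
    {"dx": 0, "dy": 0.005, "dz": 0, "spin": -22, "gripper": 0.05},
    {"dx": 0, "dy": 0.01, "dz": 0, "spin": -22, "gripper": 0.05},
    {"dx": 0, "dy": 0.015, "dz": 0, "spin": -22, "gripper": 0.05},
    {"dx": 0, "dy": 0.018, "dz": 0, "spin": -22, "gripper": 0.05},
    {"dx": 0, "dy": 0.018, "dz": 0, "spin": -22, "gripper": 0.05}
  ]
}}

```text
time_s: 13.45
tool_pos: [0.5714, 0.0511, 0.1682]
tool_rot: [-1.57, -0.006, 1.239]
wrist_force: [-0.1, -0.4, -1.5]
width: 0.0158
```

```bash
python3 -c "
from go import *
from dr import *
st();to(.5708,.0446,.165,70)
s=state();p=s['tool_pos'];print(p)
R=.0104
tip=[(p[0]+R*np.cos(a),p[1]+R*np.sin(a),p[2]-.0995) for a in np.linspace(0,6.2,30)]
# tip z: handle=TCP+.004 , -0.104
b=(.5704,.0401,-.0148)
ob=[tip,rt(*b,box(-.013,.013,-.03,.03,.045))]
draw('side',imaging.capture('side'),210,130,280,220,8,'s5.png',ob)
draw('top',imaging.capture('top'),225,185,295,240,10,'t5.png',ob)"
```

```text
t 13.45 pos [0.5714 0.0511 0.1682] rot [-89.98  -0.33  70.98] F [-0.1 -0.4 -1.5] M [ 0.12  0.13 -0.03] w 0.0158 q6 -2.85
dx -0.0063 dy 0.0032 dz -0.0015 spin 0.98 tilt(deg) 0.33
[0.57143464 0.05107442 0.16822233]
```

View pics/s5.png

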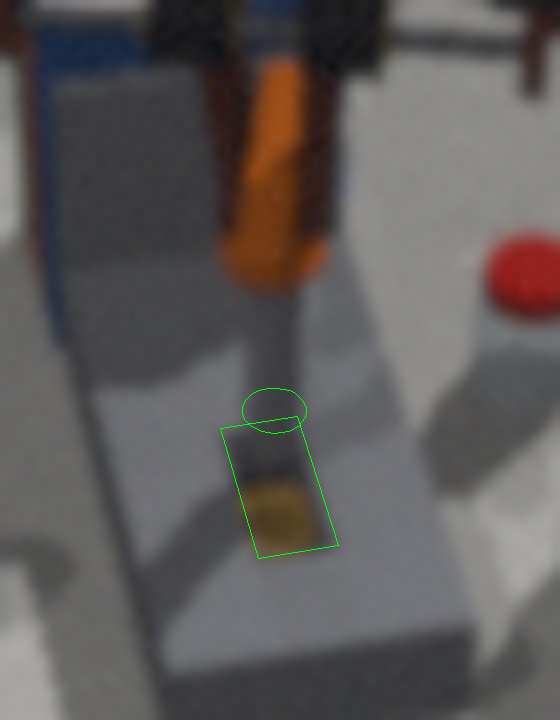

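View pics/t5.png

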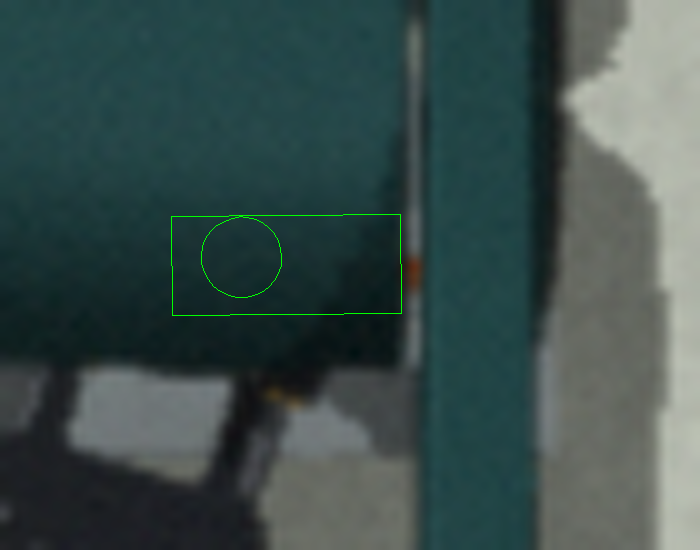

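Emit:
{"name": "apply_moves", "arguments": {
  "increments": [
    {"dx": -0.0063, "dy": 0, "dz": -0.0013, "spin": 2, "gripper": 0.05},
    {"dx": -0.0063, "dy": 0.003, "dz": -0.0013, "spin": 3, "gripper": 0.05},
    {"dx": -0.0063, "dy": 0.007, "dz": -0.0013, "spin": 3, "gripper": 0.05},
    {"dx": -0.0063, "dy": 0.011, "dz": -0.0013, "spin": 3, "gripper": 0.05},
    {"dx": -0.0063, "dy": 0.015, "dz": -0.0013, "spin": 3, "gripper": 0.05},
    {"dx": -0.0063, "dy": 0.017, "dz": -0.0013, "spin": 3, "gripper": 0.05},
    {"dx": -0.0063, "dy": 0.018, "dz": -0.0013, "spin": 3, "gripper": 0.05},
    {"dx": -0.0063, "dy": 0.018, "dz": -0.0013, "spin": 3, "gripper": 0.05}
  ]
}}

```text
time_s: 14.55
tool_pos: [0.571, 0.0448, 0.1506]
tool_rot: [-1.571, -0.006, 1.187]
wrist_force: [-0.0, 0.8, -1.5]
width: 0.016
```

```bash
python3 -c "
from go import *
from dr import *
st();to(.5707,.0446,.128,68)
s=state();p=s['tool_pos']
R=.0104
tip=[(p[0]+R*np.cos(a),p[1]+R*np.sin(a),p[2]-.0995) for a in np.linspace(0,6.2,30)]
b=(.5704,.0401,-.0148)
ob=[tip,rt(*b,box(-.013,.013,-.03,.03,.045))]
draw('side',imaging.capture('side'),210,130,280,220,8,'s6.png',ob)"
```

```text
t 14.55 pos [0.571  0.0448 0.1506] rot [-90.    -0.34  68.  ] F [-0.   0.8 -1.5] M [ 0.06  0.03 -0.  ] w 0.016 q6 -2.81
dx -0.0004 dy 0.0226 dz 0.0002 spin -0.00 tilt(deg) 0.34
```

View pics/s6.png

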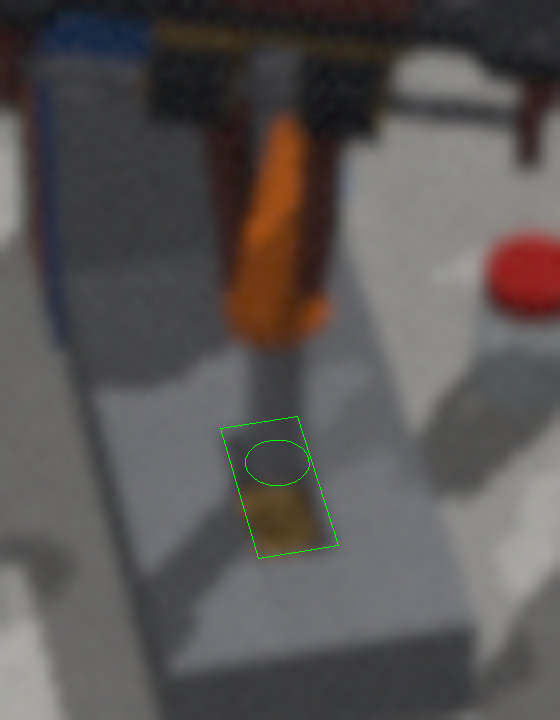

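```bash
python3 -c "
from go import *
f=lambda x,y:((x+.5)/8-.5+210,(y+.5)/8-.5+130)
print(onz('side',f(280,516),.026))"
```

```text
[0.57212575 0.04433139 0.026     ]
```

Emit:
{"name": "apply_moves", "arguments": {
  "increments": [
    {"dx": 0, "dy": 0.005, "dz": 0, "spin": 0, "gripper": 0.05},
    {"dx": 0, "dy": 0.01, "dz": 0, "spin": 0, "gripper": 0.05},
    {"dx": 0, "dy": 0.014, "dz": 0, "spin": 0, "gripper": 0.05},
    {"dx": 0, "dy": 0.017, "dz": 0, "spin": 0, "gripper": 0.05},
    {"dx": 0, "dy": 0.02, "dz": 0, "spin": 0, "gripper": 0.05},
    {"dx": 0, "dy": 0.021, "dz": 0, "spin": 0, "gripper": 0.05},
    {"dx": 0, "dy": 0.022, "dz": 0, "spin": 0, "gripper": 0.05},
    {"dx": 0, "dy": 0.023, "dz": 0, "spin": 0, "gripper": 0.05}
  ]
}}

```text
time_s: 15.6
tool_pos: [0.5712, 0.0449, 0.1277]
tool_rot: [-1.571, -0.006, 1.187]
wrist_force: [0.8, -0.0, -2.0]
width: 0.0154
```

Emit:
{"name": "apply_moves", "arguments": {
  "increments": [
    {"dx": 0, "dy": 0.001, "dz": 0, "spin": 0, "gripper": 0.05},
    {"dx": 0, "dy": 0.0015, "dz": 0, "spin": 0, "gripper": 0.05},
    {"dx": 0, "dy": 0.002, "dz": 0, "spin": 0, "gripper": 0.05},
    {"dx": 0, "dy": 0.0025, "dz": 0, "spin": 0, "gripper": 0.05},
    {"dx": 0, "dy": 0.003, "dz": 0, "spin": 0, "gripper": 0.05},
    {"dx": 0, "dy": 0.0035, "dz": 0, "spin": 0, "gripper": 0.05},
    {"dx": 0, "dy": 0.004, "dz": 0, "spin": 0, "gripper": 0.05},
    {"dx": 0, "dy": 0.0045, "dz": 0, "spin": 0, "gripper": 0.05}
  ]
}}

```text
time_s: 16.6
tool_pos: [0.5712, 0.045, 0.1233]
tool_rot: [-1.571, -0.006, 1.187]
wrist_force: [-0.6, 0.5, -0.3]
width: 0.0157
```

Emit:
{"name": "apply_moves", "arguments": {
  "increments": [
    {"dx": 0, "dy": 0.0005, "dz": 0, "spin": 0, "gripper": 0.05},
    {"dx": 0, "dy": 0.001, "dz": 0, "spin": 0, "gripper": 0.05},
    {"dx": 0, "dy": 0.0015, "dz": 0, "spin": 0, "gripper": 0.05},
    {"dx": 0, "dy": 0.002, "dz": 0, "spin": 0, "gripper": 0.05},
    {"dx": 0, "dy": 0.0025, "dz": 0, "spin": 0, "gripper": 0.05},
    {"dx": 0, "dy": 0.003, "dz": 0, "spin": 0, "gripper": 0.05},
    {"dx": 0, "dy": 0.003, "dz": 0, "spin": 0, "gripper": 0.05},
    {"dx": 0, "dy": 0.003, "dz": 0, "spin": 0, "gripper": 0.05}
  ]
}}

```text
time_s: 17.6
tool_pos: [0.5708, 0.0451, 0.1202]
tool_rot: [-1.57, -0.006, 1.187]
wrist_force: [-3.0, 0.4, 3.5]
width: 0.0161
```

```bash
python3 -c "
from go import *
st()"
```

```text
t 17.6 pos [0.5708 0.0451 0.1202] rot [-89.98  -0.34  67.99] F [-3.   0.4  3.5] M [ 0.22  0.63 -0.02] w 0.0161 q6 -2.81
```

Emit:
{"name": "apply_moves", "arguments": {
  "increments": [
    {"dx": -0.0002, "dy": 0.001, "dz": 0.0005, "spin": 3, "gripper": 0.05},
    {"dx": -0.0002, "dy": 0.002, "dz": 0.0005, "spin": 7, "gripper": 0.05},
    {"dx": -0.0002, "dy": 0.0025, "dz": 0.0005, "spin": 11, "gripper": 0.05},
    {"dx": -0.0002, "dy": 0.0025, "dz": 0.0005, "spin": 15, "gripper": 0.05},
    {"dx": -0.0002, "dy": 0.0025, "dz": 0.0005, "spin": 19, "gripper": 0.05},
    {"dx": -0.0002, "dy": 0.0025, "dz": 0.0005, "spin": 23, "gripper": 0.05},
    {"dx": -0.0002, "dy": 0.0025, "dz": 0.0005, "spin": 27, "gripper": 0.05},
    {"dx": -0.0002, "dy": 0.0025, "dz": 0.0005, "spin": 30, "gripper": 0.05}
  ],
  "squeeze": 50
}}

```text
time_s: 18.6
tool_pos: [0.5707, 0.0449, 0.1172]
tool_rot: [-1.568, -0.005, 0.661]
wrist_force: [0.2, 0.0, -2.0]
width: 0.0156
```

```bash
python3 -c "
from go import *
st()"
```

```text
t 18.6 pos [0.5707 0.0449 0.1172] rot [-89.84  -0.3   37.88] F [ 0.2  0.  -2. ] M [ 0.04  0.09 -0.03] w 0.0156 q6 -2.28
```

Emit:
{"name": "apply_moves", "arguments": {
  "increments": [
    {"dx": 0, "dy": 0.0008, "dz": 0, "spin": 0, "gripper": 0.05},
    {"dx": 0, "dy": 0.0015, "dz": 0, "spin": 0, "gripper": 0.05},
    {"dx": 0, "dy": 0.0022, "dz": 0, "spin": 0, "gripper": 0.05},
    {"dx": 0, "dy": 0.003, "dz": 0, "spin": 0, "gripper": 0.05},
    {"dx": 0, "dy": 0.0037, "dz": 0, "spin": 0, "gripper": 0.05},
    {"dx": 0, "dy": 0.0045, "dz": 0, "spin": 0, "gripper": 0.05},
    {"dx": 0, "dy": 0.0052, "dz": 0, "spin": 0, "gripper": 0.05},
    {"dx": 0, "dy": 0.0055, "dz": 0, "spin": 0, "gripper": 0.05}
  ]
}}

```text
time_s: 19.6
tool_pos: [0.5708, 0.0449, 0.1117]
tool_rot: [-1.568, -0.005, 0.661]
wrist_force: [-0.4, 0.7, 0.8]
width: 0.0156
```

```bash
python3 -c "
from go import *
st()"
```

```text
t 19.6 pos [0.5708 0.0449 0.1117] rot [-89.84  -0.3   37.88] F [-0.4  0.7  0.8] M [0.03 0.12 0.01] w 0.0156 q6 -2.28
```

Emit:
{"name": "apply_moves", "arguments": {
  "increments": [
    {"dx": 0, "dy": 0.0008, "dz": 0, "spin": 0, "gripper": 0.05},
    {"dx": 0, "dy": 0.0015, "dz": 0, "spin": 0, "gripper": 0.05},
    {"dx": 0, "dy": 0.0022, "dz": 0, "spin": 0, "gripper": 0.05},
    {"dx": 0, "dy": 0.003, "dz": 0, "spin": 0, "gripper": 0.05},
    {"dx": 0, "dy": 0.0035, "dz": 0, "spin": 0, "gripper": 0.05},
    {"dx": 0, "dy": 0.004, "dz": 0, "spin": 0, "gripper": 0.05},
    {"dx": 0, "dy": 0.0045, "dz": 0, "spin": 0, "gripper": 0.05},
    {"dx": 0, "dy": 0.0045, "dz": 0, "spin": 0, "gripper": 0.05}
  ]
}}

```text
time_s: 20.6
tool_pos: [0.5716, 0.0451, 0.11]
tool_rot: [-1.569, -0.007, 0.661]
wrist_force: [-6.4, -0.3, 22.3]
width: 0.0153
```

```bash
python3 -c "
from go import *
from dr import *
st()
draw('side',imaging.capture('side'),210,130,280,220,8,'s7.png',[])"
```

```text
t 20.6 pos [0.5716 0.0451 0.11  ] rot [-89.92  -0.41  37.89] F [-6.4 -0.3 22.3] M [ 0.2   1.49 -0.01] w 0.0153 q6 -2.28
```

View pics/s7.png

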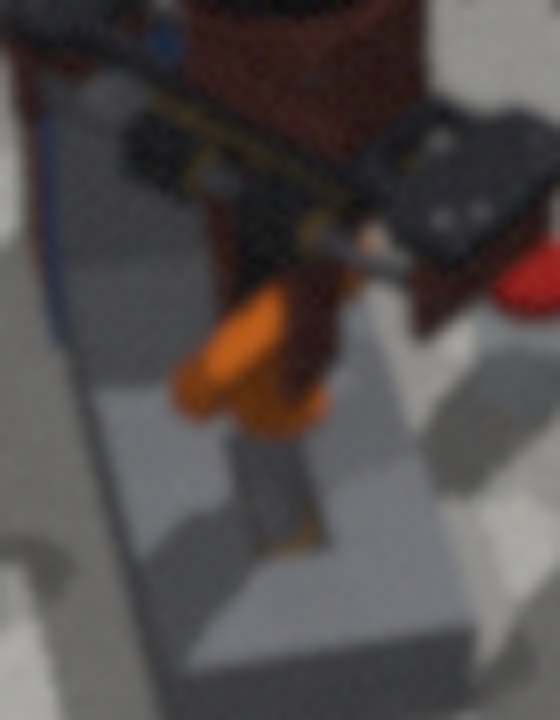

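Emit:
{"name": "apply_moves", "arguments": {
  "increments": [
    {"dx": -0.0003, "dy": -0.0015, "dz": 0.0003, "spin": 5, "gripper": 0.05},
    {"dx": -0.0003, "dy": -0.0015, "dz": 0.0003, "spin": 14, "gripper": 0.05},
    {"dx": -0.0003, "dy": -0.0015, "dz": 0.0003, "spin": 24, "gripper": 0.05},
    {"dx": -0.0003, "dy": -0.0015, "dz": 0.0003, "spin": 34, "gripper": 0.05},
    {"dx": -0.0003, "dy": -0.0015, "dz": 0.0003, "spin": 44, "gripper": 0.05},
    {"dx": -0.0003, "dy": -0.0015, "dz": 0.0003, "spin": 54, "gripper": 0.05},
    {"dx": -0.0003, "dy": -0.0015, "dz": 0.0003, "spin": 64, "gripper": 0.05},
    {"dx": -0.0003, "dy": -0.0015, "dz": 0.0003, "spin": 74, "gripper": 0.05}
  ]
}}

```text
time_s: 21.65
tool_pos: [0.5709, 0.0444, 0.1115]
tool_rot: [-1.565, -0.001, -0.635]
wrist_force: [-1.8, -2.2, 1.1]
width: 0.0156
```

```bash
python3 -c "
from go import *
st()"
```

```text
t 21.65 pos [0.5709 0.0444 0.1115] rot [-8.967e+01 -5.000e-02 -3.639e+01] F [-1.8 -2.2  1.1] M [-0.7   0.31  0.14] w 0.0156 q6 -0.98
```

Emit:
{"name": "apply_moves", "arguments": {
  "increments": [
    {"dx": 0, "dy": 0, "dz": 0, "spin": 8, "gripper": 0.05},
    {"dx": 0, "dy": 0, "dz": 0, "spin": 16, "gripper": 0.05},
    {"dx": 0, "dy": 0, "dz": 0, "spin": 16, "gripper": 0.05},
    {"dx": 0, "dy": 0, "dz": 0, "spin": 16, "gripper": 0.3},
    {"dx": 0, "dy": 0, "dz": 0, "spin": 16, "gripper": 0.5},
    {"dx": 0, "dy": 0, "dz": 0, "spin": 16, "gripper": 0.5},
    {"dx": 0, "dy": 0, "dz": 0, "spin": 16, "gripper": 0.5},
    {"dx": 0, "dy": 0, "dz": 0, "spin": 16, "gripper": 0.5}
  ]
}}

```text
time_s: 22.65
tool_pos: [0.5709, 0.0445, 0.1115]
tool_rot: [-1.565, 0.001, -0.914]
wrist_force: [-0.1, -0.1, 0.1]
width: 0.0435
```

```bash
python3 -c "
from go import *
from dr import *
st()
draw('side',imaging.capture('side'),210,110,290,220,7,'s8.png',[])"
```

```text
t 22.65 pos [0.5709 0.0445 0.1115] rot [-8.966e+01  4.000e-02 -5.238e+01] F [-0.1 -0.1  0.1] M [-0.05 -0.    0.03] w 0.0435 q6 -0.71
```

View pics/s8.png

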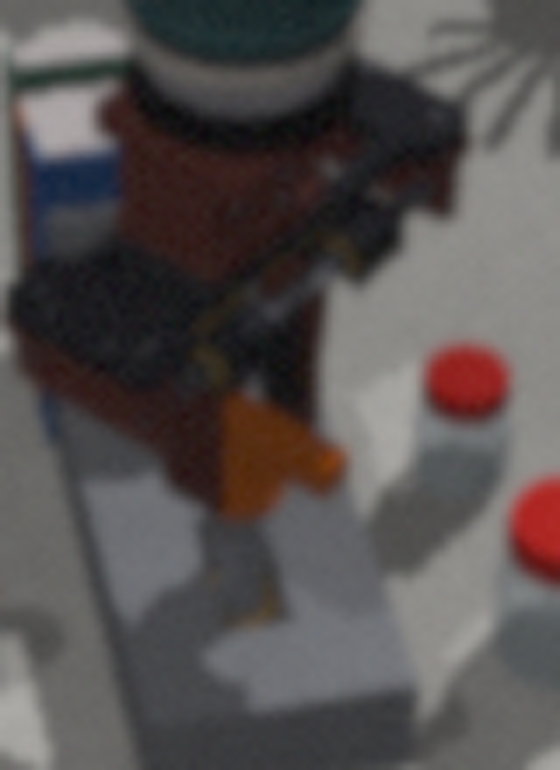

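The key stands in the bolt while the gripper is open. I take a fresh grip and make the second turn.

Emit:
{"name": "apply_moves", "arguments": {
  "increments": [
    {"dx": 0, "dy": 0, "dz": 0, "spin": 0, "gripper": 0.05},
    {"dx": 0, "dy": 0, "dz": 0, "spin": 0, "gripper": 0.05},
    {"dx": 0, "dy": 0, "dz": 0, "spin": 0, "gripper": 0.05},
    {"dx": 0, "dy": 0, "dz": 0, "spin": 0, "gripper": 0.05},
    {"dx": 0, "dy": 0, "dz": 0, "spin": 0, "gripper": 0.05},
    {"dx": 0, "dy": 0, "dz": 0, "spin": 8, "gripper": 0.05},
    {"dx": 0, "dy": 0, "dz": 0, "spin": 18, "gripper": 0.05},
    {"dx": 0, "dy": 0, "dz": 0, "spin": 28, "gripper": 0.05}
  ]
}}

```text
time_s: 23.7
tool_pos: [0.5706, 0.0442, 0.1115]
tool_rot: [-1.567, 0.003, -1.408]
wrist_force: [-1.2, -1.5, 1.3]
width: 0.0154
```

```bash
python3 -c "
from go import *
st()"
```

```text
t 23.7 pos [0.5706 0.0442 0.1115] rot [-89.76   0.17 -80.69] F [-1.2 -1.5  1.3] M [-0.36  0.31  0.15] w 0.0154 q6 -0.21
```

Turning against about 0.15 N m. I carry on to finish the quarter turn (to yaw −142°).

Emit:
{"name": "apply_moves", "arguments": {
  "increments": [
    {"dx": 0, "dy": 0, "dz": 0, "spin": 9, "gripper": 0.05},
    {"dx": 0, "dy": 0, "dz": 0, "spin": 18, "gripper": 0.05},
    {"dx": 0, "dy": 0, "dz": 0, "spin": 27, "gripper": 0.05},
    {"dx": 0, "dy": 0, "dz": 0, "spin": 36, "gripper": 0.05},
    {"dx": 0, "dy": 0, "dz": 0, "spin": 45, "gripper": 0.05},
    {"dx": 0, "dy": 0, "dz": 0, "spin": 54, "gripper": 0.05},
    {"dx": 0, "dy": 0, "dz": 0, "spin": 61, "gripper": 0.05},
    {"dx": 0, "dy": 0, "dz": 0, "spin": 61, "gripper": 0.05}
  ]
}}

```text
time_s: 24.7
tool_pos: [0.5702, 0.0441, 0.1114]
tool_rot: [-1.572, 0.004, -2.472]
wrist_force: [-2.4, -1.5, 1.7]
width: 0.0154
```

```bash
python3 -c "
from go import *
st()"
```

```text
t 24.7 pos [0.5702 0.0441 0.1114] rot [ -90.05    0.25 -141.62] F [-2.4 -1.5  1.7] M [-0.36  0.51 -0.01] w 0.0154 q6 0.85
```

Emit:
{"name": "apply_moves", "arguments": {
  "increments": [
    {"dx": 0, "dy": 0, "dz": 0, "spin": 0, "gripper": 0.3},
    {"dx": 0, "dy": 0, "dz": 0, "spin": 0, "gripper": 0.5},
    {"dx": 0, "dy": 0, "dz": 0, "spin": 0, "gripper": 0.5},
    {"dx": 0, "dy": 0, "dz": 0, "spin": 0, "gripper": 0.5},
    {"dx": 0, "dy": 0, "dz": 0, "spin": 0, "gripper": 0.5},
    {"dx": 0, "dy": 0, "dz": 0, "spin": 0, "gripper": 0.05},
    {"dx": 0, "dy": 0, "dz": 0, "spin": 0, "gripper": 0.05},
    {"dx": 0, "dy": 0, "dz": 0, "spin": 0, "gripper": 0.05}
  ]
}}

```text
time_s: 25.7
tool_pos: [0.5702, 0.044, 0.1114]
tool_rot: [-1.572, 0.004, -2.472]
wrist_force: [-0.0, -0.8, 0.3]
width: 0.0175
```

Emit:
{"name": "apply_moves", "arguments": {
  "increments": [
    {"dx": 0, "dy": 0, "dz": 0, "spin": 0, "gripper": 0.05},
    {"dx": 0, "dy": 0, "dz": 0, "spin": 0, "gripper": 0.05},
    {"dx": 0, "dy": 0, "dz": 0, "spin": 0, "gripper": 0.05},
    {"dx": 0, "dy": 0, "dz": 0, "spin": 3, "gripper": 0.05},
    {"dx": 0, "dy": 0, "dz": 0, "spin": 6, "gripper": 0.05},
    {"dx": 0, "dy": 0, "dz": 0, "spin": 9, "gripper": 0.05},
    {"dx": 0, "dy": 0, "dz": 0, "spin": 12, "gripper": 0.05},
    {"dx": 0, "dy": 0, "dz": 0, "spin": 15, "gripper": 0.05}
  ]
}}

```text
time_s: 26.7
tool_pos: [0.57, 0.0442, 0.1114]
tool_rot: [-1.573, 0.004, -2.734]
wrist_force: [-0.9, 0.6, -0.8]
width: 0.0156
```

```bash
python3 -c "
from go import *
st()"
```

```text
t 26.7 pos [0.57   0.0442 0.1114] rot [ -90.11    0.21 -156.66] F [-0.9  0.6 -0.8] M [0.18 0.24 0.38] w 0.0156 q6 1.12
```

Emit:
{"name": "apply_moves", "arguments": {
  "increments": [
    {"dx": 0, "dy": 0, "dz": 0, "spin": 1, "gripper": 0.05},
    {"dx": 0, "dy": 0, "dz": 0, "spin": 2, "gripper": 0.05},
    {"dx": 0, "dy": 0, "dz": 0, "spin": 3, "gripper": 0.05},
    {"dx": 0, "dy": 0, "dz": 0, "spin": 4, "gripper": 0.05},
    {"dx": 0, "dy": 0, "dz": 0, "spin": 5, "gripper": 0.05},
    {"dx": 0, "dy": 0, "dz": 0, "spin": 6, "gripper": 0.05},
    {"dx": 0, "dy": 0, "dz": 0, "spin": 6, "gripper": 0.05},
    {"dx": 0, "dy": 0, "dz": 0, "spin": 6, "gripper": 0.05}
  ]
}}

```text
time_s: 27.7
tool_pos: [0.57, 0.0442, 0.1113]
tool_rot: [-1.573, 0.003, -2.839]
wrist_force: [-0.2, 1.4, -1.5]
width: 0.0157
```

```bash
python3 -c "
from go import *
from dr import *
st()
draw('side',imaging.capture('side'),210,110,290,220,7,'s9.png',[])"
```

```text
t 27.7 pos [0.57   0.0442 0.1113] rot [ -90.14    0.2  -162.67] F [-0.2  1.4 -1.5] M [0.18 0.21 0.16] w 0.0157 q6 1.22
```

View pics/s9.png

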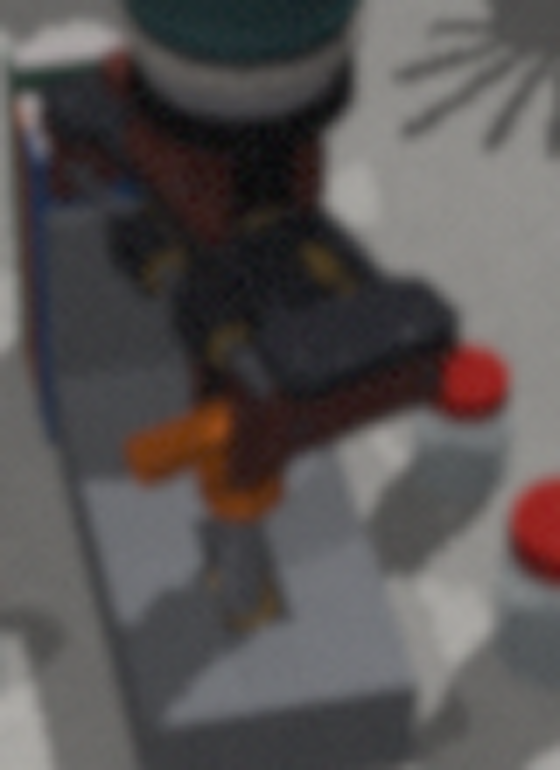

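Emit:
{"name": "apply_moves", "arguments": {
  "increments": [
    {"dx": 0, "dy": 0, "dz": 0, "spin": 1.5, "gripper": 0.05},
    {"dx": 0, "dy": 0, "dz": 0, "spin": 3, "gripper": 0.05},
    {"dx": 0, "dy": 0, "dz": 0, "spin": 4.5, "gripper": 0.05},
    {"dx": 0, "dy": 0, "dz": 0, "spin": 6, "gripper": 0.05},
    {"dx": 0, "dy": 0, "dz": 0, "spin": 7.5, "gripper": 0.05},
    {"dx": 0, "dy": 0, "dz": 0, "spin": 9, "gripper": 0.05},
    {"dx": 0, "dy": 0, "dz": 0, "spin": 10.5, "gripper": 0.05},
    {"dx": 0, "dy": 0, "dz": 0, "spin": 12, "gripper": 0.05}
  ]
}}

```text
time_s: 28.75
tool_pos: [0.5699, 0.0442, 0.1113]
tool_rot: [-1.574, 0.003, -3.05]
wrist_force: [-0.6, 0.4, -1.8]
width: 0.0157
```

```bash
python3 -c "
from go import *
st()"
```

```text
t 28.75 pos [0.5699 0.0442 0.1113] rot [-9.0180e+01  1.6000e-01 -1.7478e+02] F [-0.6  0.4 -1.8] M [0.16 0.14 0.09] w 0.0157 q6 1.43
```

Emit:
{"name": "apply_moves", "arguments": {
  "increments": [
    {"dx": 0, "dy": 0, "dz": 0, "spin": 1.5, "gripper": 0.05},
    {"dx": 0, "dy": 0, "dz": 0, "spin": 3, "gripper": 0.05},
    {"dx": 0, "dy": 0, "dz": 0, "spin": 4.5, "gripper": 0.05},
    {"dx": 0, "dy": 0, "dz": 0, "spin": 6, "gripper": 0.05},
    {"dx": 0, "dy": 0, "dz": 0, "spin": 7.5, "gripper": 0.05},
    {"dx": 0, "dy": 0, "dz": 0, "spin": 9, "gripper": 0.05},
    {"dx": 0, "dy": 0, "dz": 0, "spin": 10.5, "gripper": 0.05},
    {"dx": 0, "dy": 0, "dz": 0, "spin": 12, "gripper": 0.05}
  ]
}}

```text
time_s: 29.75
tool_pos: [0.5699, 0.0442, 0.1113]
tool_rot: [-1.574, 0.002, 3.022]
wrist_force: [-0.8, -0.2, -1.7]
width: 0.0157
```

```bash
python3 -c "
from go import *
st()"
```

```text
t 29.75 pos [0.5699 0.0442 0.1113] rot [-9.0210e+01  1.2000e-01  1.7313e+02] F [-0.8 -0.2 -1.7] M [-0.02  0.16 -0.04] w 0.0157 q6 1.64
```

```bash
python3 -c "
from go import *
from dr import *
st()
s=state();p=s['tool_pos'];y=s['tool_rot'][2]
b=[rt(p[0],p[1],y,[(x,h,p[2]+.012) for x,h in ((-.045,-.008),(.045,-.008),(.045,.008),(-.045,.008))])]
I=imaging.capture('side');draw('side',I,205,120,285,200,9,'s10.png',[]);draw('side',I,205,120,285,200,9,'s10o.png',b)
draw('top',imaging.capture('top'),200,160,310,250,7,'t10.png',b)
st()"
```

```text
t 29.75 pos [0.5699 0.0442 0.1113] rot [-9.0210e+01  1.2000e-01  1.7313e+02] F [-0.8 -0.2 -1.7] M [-0.02  0.16 -0.04] w 0.0157 q6 1.64
t 29.85 pos [0.5699 0.0442 0.1113] rot [-9.0210e+01  1.2000e-01  1.7318e+02] F [ 0.2  0.1 -1.2] M [ 0.04  0.15 -0.02] w 0.0157 q6 1.64
```

View pics/s10o.png

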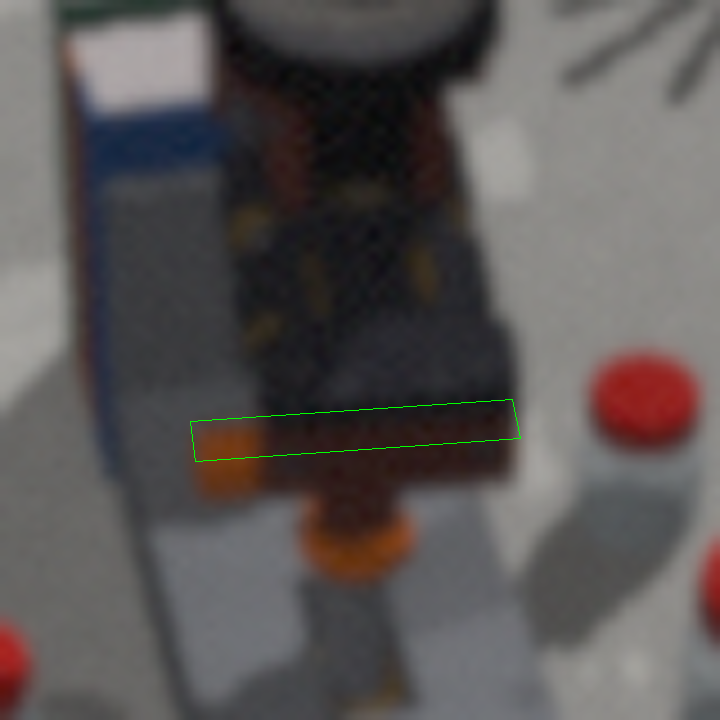

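View pics/t10.png

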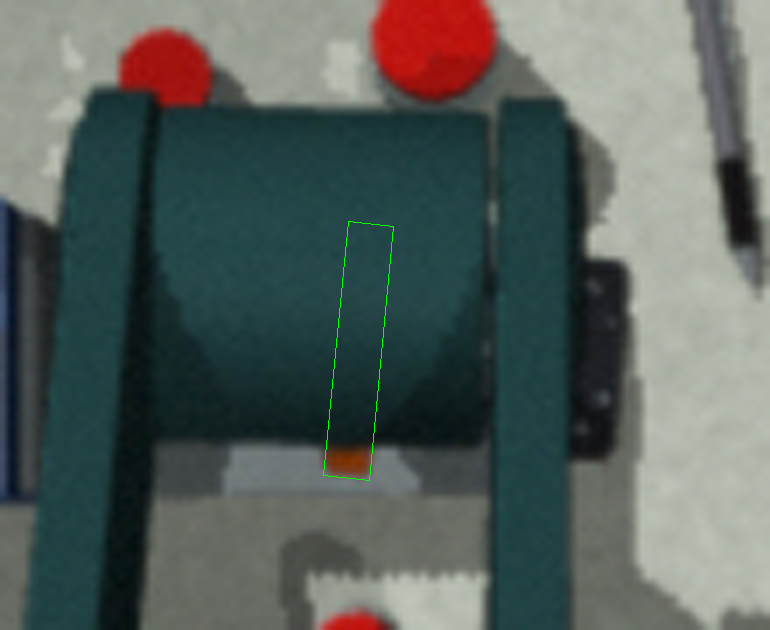

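Emit:
{"name": "apply_moves", "arguments": {
  "increments": [
    {"dx": 0, "dy": 0, "dz": 0, "spin": 1, "gripper": 0.05},
    {"dx": 0, "dy": 0, "dz": 0, "spin": 2, "gripper": 0.05},
    {"dx": 0, "dy": 0, "dz": 0, "spin": 3, "gripper": 0.05},
    {"dx": 0, "dy": 0, "dz": 0, "spin": 4, "gripper": 0.05},
    {"dx": 0, "dy": 0, "dz": 0, "spin": 5, "gripper": 0.05},
    {"dx": 0, "dy": 0, "dz": 0, "spin": 6, "gripper": 0.05},
    {"dx": 0, "dy": 0, "dz": 0, "spin": 7, "gripper": 0.05},
    {"dx": 0, "dy": 0, "dz": 0, "spin": 8, "gripper": 0.05}
  ]
}}

```text
time_s: 30.85
tool_pos: [0.5699, 0.0442, 0.1113]
tool_rot: [-1.575, 0.001, 2.882]
wrist_force: [-0.2, -0.2, -1.9]
width: 0.0155
```

```bash
python3 -c "
from go import *
st()"
```

```text
t 30.85 pos [0.5699 0.0442 0.1113] rot [-9.0220e+01  9.0000e-02  1.6511e+02] F [-0.2 -0.2 -1.9] M [-0.05  0.11 -0.05] w 0.0155 q6 1.78
```

```bash
python3 -c "
from go import *
from dr import *
st()
s=state();p=s['tool_pos'];y=s['tool_rot'][2]
h=p[2]+.004
cir=lambda z,R:[(p[0]+R*np.cos(a),p[1]+R*np.sin(a),z) for a in np.linspace(0,6.2,40)]
b=[rt(p[0],p[1],y,[(x,q,h+.008) for x,q in ((-.045,-.008),(.045,-.008),(.045,.008),(-.045,.008))]),cir(h-.029,.017),cir(h-.034,.017),cir(.026,.0104)]
I=imaging.capture('side');draw('side',I,215,150,275,210,12,'s11.png',[]);draw('side',I,215,150,275,210,12,'s11o.png',b)
for i in range(5): imaging.capture('side'); print(state()['moment'].round(3),state()['wrist_force'].round(2))
"
```

```text
t 30.85 pos [0.5699 0.0442 0.1113] rot [-9.0220e+01  9.0000e-02  1.6511e+02] F [-0.2 -0.2 -1.9] M [-0.05  0.11 -0.05] w 0.0155 q6 1.78
[0.018 0.191 0.021] [-1.49  0.61 -1.96]
[-0.019  0.165 -0.002] [ 0.4   0.08 -1.91]
[ 0.049  0.183 -0.035] [-0.41  1.34 -1.69]
[-0.044  0.183  0.021] [ 0.3  -0.73 -2.07]
[0.034 0.179 0.009] [ 0.08  0.79 -1.47]
```

View pics/s11.png

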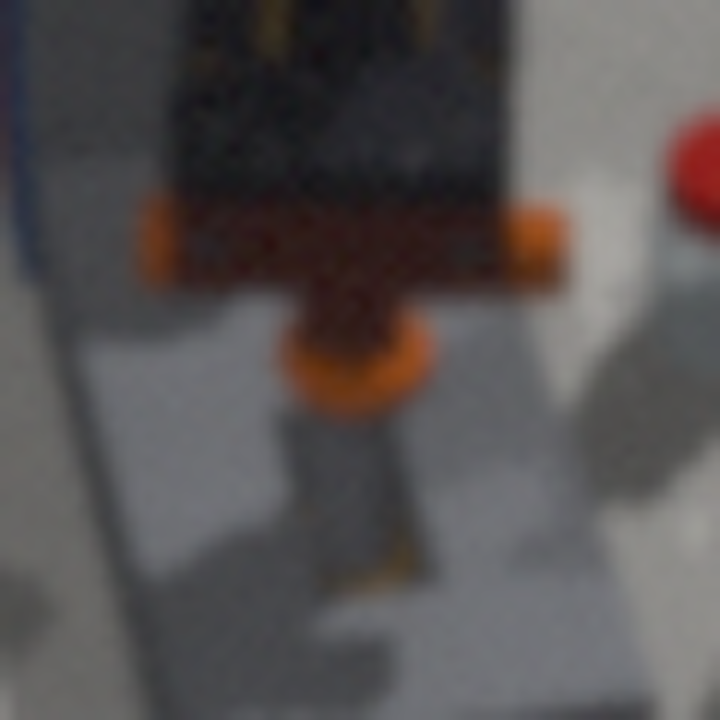

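View pics/s11o.png

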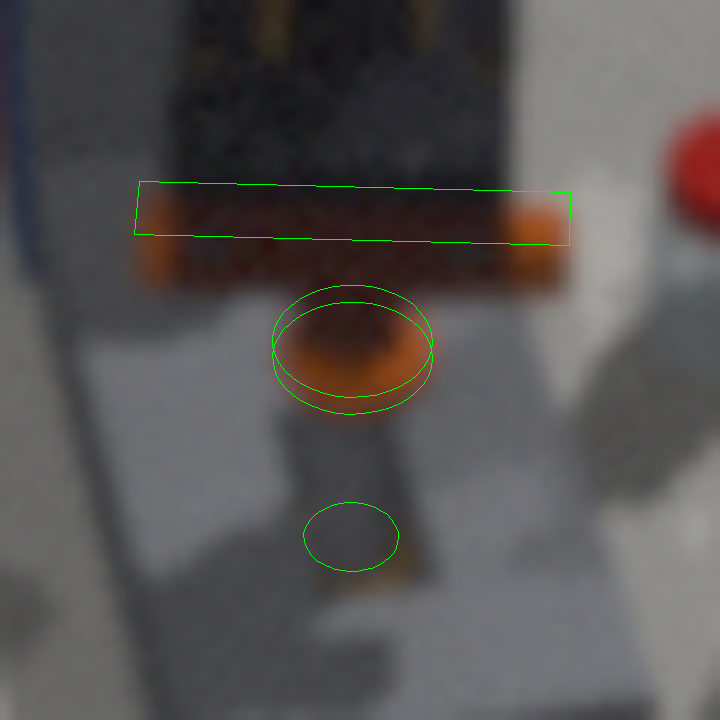

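Emit:
{"name": "apply_moves", "arguments": {
  "increments": [
    {"dx": 0, "dy": 0, "dz": 0, "spin": 1, "gripper": 0.05},
    {"dx": 0, "dy": 0, "dz": 0, "spin": 2, "gripper": 0.05},
    {"dx": 0, "dy": 0, "dz": 0, "spin": 3, "gripper": 0.05},
    {"dx": 0, "dy": 0, "dz": 0, "spin": 4, "gripper": 0.05},
    {"dx": 0, "dy": 0, "dz": 0, "spin": 5, "gripper": 0.05},
    {"dx": 0, "dy": 0, "dz": 0, "spin": 6, "gripper": 0.05},
    {"dx": 0, "dy": 0, "dz": 0, "spin": 7, "gripper": 0.05},
    {"dx": 0, "dy": 0, "dz": 0, "spin": 8, "gripper": 0.05}
  ]
}}

```text
time_s: 32.15
tool_pos: [0.5699, 0.0442, 0.1113]
tool_rot: [-1.575, 0.001, 2.742]
wrist_force: [0.1, 1.5, -1.6]
width: 0.0154
```

```bash
python3 -c "
from go import *
st()"
```

```text
t 32.15 pos [0.5699 0.0442 0.1113] rot [-9.0230e+01  5.0000e-02  1.5712e+02] F [ 0.1  1.5 -1.6] M [0.27 0.17 0.14] w 0.0154 q6 1.92
```

Emit:
{"name": "apply_moves", "arguments": {
  "increments": [
    {"dx": 0, "dy": 0, "dz": 0, "spin": 0.5, "gripper": 0.05},
    {"dx": 0, "dy": 0, "dz": 0, "spin": 1, "gripper": 0.05},
    {"dx": 0, "dy": 0, "dz": 0, "spin": 1.5, "gripper": 0.05},
    {"dx": 0, "dy": 0, "dz": 0, "spin": 2, "gripper": 0.05},
    {"dx": 0, "dy": 0, "dz": 0, "spin": 2.5, "gripper": 0.05},
    {"dx": 0, "dy": 0, "dz": 0, "spin": 3, "gripper": 0.05},
    {"dx": 0, "dy": 0, "dz": 0, "spin": 3.5, "gripper": 0.05},
    {"dx": 0, "dy": 0, "dz": 0, "spin": 4, "gripper": 0.05}
  ]
}}

```text
time_s: 33.15
tool_pos: [0.5699, 0.0442, 0.1113]
tool_rot: [-1.575, 0.001, 2.672]
wrist_force: [-0.2, 1.6, -1.3]
width: 0.0158
```

```bash
python3 -c "
from go import *
st()
"
```

```text
t 33.15 pos [0.5699 0.0442 0.1113] rot [-9.023e+01  3.000e-02  1.531e+02] F [-0.2  1.6 -1.3] M [0.35 0.2  0.33] w 0.0158 q6 1.99
```

Emit:
{"name": "apply_moves", "arguments": {
  "increments": [
    {"dx": 0, "dy": 0, "dz": 0, "spin": 0.5, "gripper": 0.05},
    {"dx": 0, "dy": 0, "dz": 0, "spin": 1, "gripper": 0.05},
    {"dx": 0, "dy": 0, "dz": 0, "spin": 1, "gripper": 0.05},
    {"dx": 0, "dy": 0, "dz": 0, "spin": 1, "gripper": 0.05},
    {"dx": 0, "dy": 0, "dz": 0, "spin": 1, "gripper": 0.05},
    {"dx": 0, "dy": 0, "dz": 0, "spin": 1, "gripper": 0.05},
    {"dx": 0, "dy": 0, "dz": 0, "spin": 1, "gripper": 0.05},
    {"dx": 0, "dy": 0, "dz": 0, "spin": 1, "gripper": 0.05}
  ]
}}

```text
time_s: 34.15
tool_pos: [0.5699, 0.0442, 0.1113]
tool_rot: [-1.575, 0.0, 2.655]
wrist_force: [-0.1, 2.3, -2.0]
width: 0.0162
```

```bash
python3 -c "
from go import *
st()
for i in range(3): imaging.capture('side'); print(state()['moment'].round(3))
"
```

```text
t 34.15 pos [0.5699 0.0442 0.1113] rot [-9.024e+01  3.000e-02  1.521e+02] F [-0.1  2.3 -2. ] M [0.32 0.21 0.32] w 0.0162 q6 2.01
[0.308 0.203 0.271]
[0.245 0.164 0.29 ]
[0.296 0.191 0.336]
```

The torque holds at about 0.3 N m at rest, three times the running resistance, so the bolt is against its stop. I let go, check, and back off.

Emit:
{"name": "apply_moves", "arguments": {
  "increments": [
    {"dx": 0, "dy": 0, "dz": 0, "spin": -1, "gripper": 0.05},
    {"dx": 0, "dy": 0, "dz": 0, "spin": -1, "gripper": 0.3},
    {"dx": 0, "dy": 0, "dz": 0, "spin": -1, "gripper": 0.5},
    {"dx": 0, "dy": 0, "dz": 0, "spin": -1, "gripper": 0.6},
    {"dx": 0, "dy": 0, "dz": 0, "spin": -1, "gripper": 0.6},
    {"dx": 0, "dy": 0, "dz": 0, "spin": -1, "gripper": 0.6},
    {"dx": 0, "dy": 0, "dz": 0, "spin": -1, "gripper": 0.6},
    {"dx": 0, "dy": 0, "dz": 0, "spin": -1, "gripper": 0.6}
  ]
}}

```text
time_s: 35.3
tool_pos: [0.5699, 0.0442, 0.1113]
tool_rot: [-1.575, 0.001, 2.672]
wrist_force: [-0.3, -0.2, 0.5]
width: 0.0527
```

```bash
python3 -c "
from go import *
from dr import *
st()
draw('side',imaging.capture('side'),215,140,275,210,10,'s12.png',[])
"
```

```text
t 35.3 pos [0.5699 0.0442 0.1113] rot [-9.024e+01  3.000e-02  1.531e+02] F [-0.3 -0.2  0.5] M [0.06 0.14 0.03] w 0.0527 q6 1.99
```

View pics/s12.png

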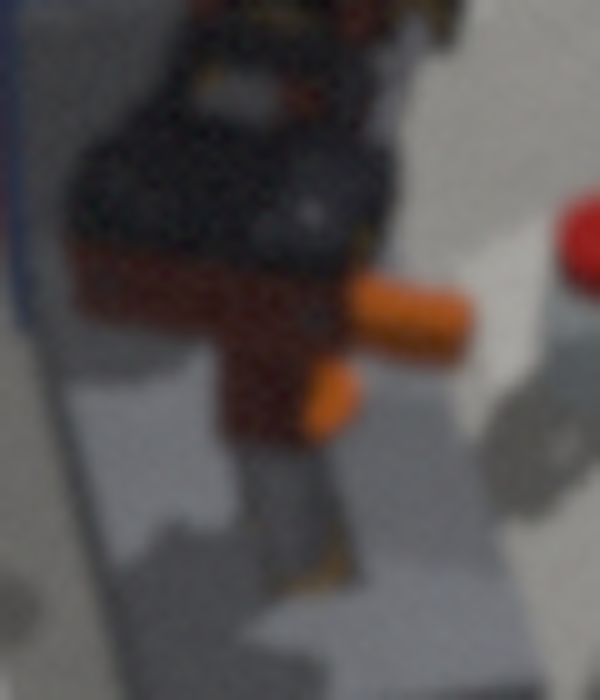

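Emit:
{"name": "apply_moves", "arguments": {
  "increments": [
    {"dx": 0, "dy": 0, "dz": 0, "spin": 0, "gripper": 0.05},
    {"dx": 0, "dy": 0, "dz": 0, "spin": 0, "gripper": 0.05},
    {"dx": 0, "dy": 0, "dz": 0, "spin": 0, "gripper": 0.05},
    {"dx": 0, "dy": 0, "dz": 0, "spin": 0, "gripper": 0.05},
    {"dx": 0, "dy": 0, "dz": 0, "spin": 0, "gripper": 0.05},
    {"dx": 0, "dy": 0, "dz": 0, "spin": 0, "gripper": 0.05},
    {"dx": 0, "dy": 0, "dz": 0, "spin": 1, "gripper": 0.05},
    {"dx": 0, "dy": 0, "dz": 0, "spin": 2, "gripper": 0.05}
  ]
}}

```text
time_s: 36.35
tool_pos: [0.5699, 0.0443, 0.1112]
tool_rot: [-1.575, 0.0, 2.636]
wrist_force: [0.1, 0.2, 0.3]
width: 0.0155
```

```bash
python3 -c "
from go import *
st()
"
```

```text
t 36.35 pos [0.5699 0.0443 0.1112] rot [-9.0240e+01  3.0000e-02  1.5105e+02] F [0.1 0.2 0.3] M [0.17 0.09 0.36] w 0.0155 q6 2.03
```

Emit:
{"name": "apply_moves", "arguments": {
  "increments": [
    {"dx": 0, "dy": 0, "dz": 0, "spin": 0.5, "gripper": 0.05},
    {"dx": 0, "dy": 0, "dz": 0, "spin": 1, "gripper": 0.05},
    {"dx": 0, "dy": 0, "dz": 0, "spin": 1.5, "gripper": 0.05},
    {"dx": 0, "dy": 0, "dz": 0, "spin": 2, "gripper": 0.05},
    {"dx": 0, "dy": 0, "dz": 0, "spin": 2, "gripper": 0.05},
    {"dx": 0, "dy": 0, "dz": 0, "spin": 2, "gripper": 0.05},
    {"dx": 0, "dy": 0, "dz": 0, "spin": 2, "gripper": 0.05},
    {"dx": 0, "dy": 0, "dz": 0, "spin": 2, "gripper": 0.05}
  ]
}}

```text
time_s: 37.35
tool_pos: [0.5699, 0.0443, 0.1112]
tool_rot: [-1.575, 0.0, 2.601]
wrist_force: [1.0, 0.7, 0.4]
width: 0.0152
```

```bash
python3 -c "
from go import *
st()
for i in range(2): imaging.capture('side'); print(state()['moment'].round(3))
"
```

```text
t 37.35 pos [0.5699 0.0443 0.1112] rot [-9.0240e+01  2.0000e-02  1.4905e+02] F [1.  0.7 0.4] M [0.2  0.05 0.34] w 0.0152 q6 2.06
[0.247 0.063 0.3  ]
[0.29  0.031 0.295]
```

Emit:
{"name": "apply_moves", "arguments": {
  "increments": [
    {"dx": 0, "dy": 0, "dz": 0, "spin": -1, "gripper": 0.2},
    {"dx": 0, "dy": 0, "dz": 0, "spin": -1, "gripper": 0.5},
    {"dx": 0, "dy": 0, "dz": 0, "spin": -1, "gripper": 0.7},
    {"dx": 0, "dy": 0, "dz": 0, "spin": -1, "gripper": 0.7},
    {"dx": 0, "dy": 0, "dz": 0, "spin": -1, "gripper": 0.7},
    {"dx": 0, "dy": -0.003, "dz": 0, "spin": -1, "gripper": 0.7},
    {"dx": 0, "dy": -0.01, "dz": 0, "spin": -1, "gripper": 0.7},
    {"dx": 0, "dy": -0.025, "dz": 0, "spin": -1, "gripper": 0.7}
  ]
}}

```text
time_s: 38.45
tool_pos: [0.5695, 0.0442, 0.1367]
tool_rot: [-1.574, -0.0, 2.619]
wrist_force: [-0.2, -0.3, 1.0]
width: 0.0614
```

```bash
python3 -c "
from go import *
st()
to(.45,-.02,.25,149)
"
```

```text
t 38.45 pos [0.5695 0.0442 0.1367] rot [-9.0210e+01 -3.0000e-02  1.5005e+02] F [-0.2 -0.3  1. ] M [ 0.04  0.17 -0.03] w 0.0614 q6 2.05
dx 0.0715 dy -0.1137 dz 0.1149 spin 1.05 tilt(deg) 0.21
```

Emit:
{"name": "apply_moves", "arguments": {
  "increments": [
    {"dx": 0, "dy": -0.02, "dz": 0, "spin": 0, "gripper": 0.7},
    {"dx": 0, "dy": -0.05, "dz": 0, "spin": 0, "gripper": 0.7},
    {"dx": 0, "dy": -0.09, "dz": 0, "spin": 0, "gripper": 0.7},
    {"dx": 0, "dy": -0.12, "dz": 0, "spin": 0, "gripper": 0.7},
    {"dx": 0, "dy": -0.14, "dz": 0, "spin": 0, "gripper": 0.7},
    {"dx": 0.03, "dy": -0.14, "dz": 0.03, "spin": 0, "gripper": 0.7},
    {"dx": 0.05, "dy": -0.14, "dz": 0.07, "spin": 0, "gripper": 0.7},
    {"dx": 0.06, "dy": -0.14, "dz": 0.1, "spin": 0, "gripper": 0.7}
  ]
}}

```text
time_s: 39.45
tool_pos: [0.4657, -0.0133, 0.2774]
tool_rot: [-1.575, 0.0, 2.619]
wrist_force: [0.7, 0.2, 0.4]
width: 0.0614
```

```bash
python3 -c "
from go import *
from dr import *
st()
draw('side',imaging.capture('side'),180,90,310,300,2.8,'s13.png',[])
draw('top',imaging.capture('top'),150,120,430,280,2.8,'t13.png',[])
"
```

```text
t 39.45 pos [ 0.4657 -0.0133  0.2774] rot [-9.0210e+01  2.0000e-02  1.5008e+02] F [0.7 0.2 0.4] M [0.04 0.13 0.04] w 0.0614 q6 1.91
```

View pics/s13.png

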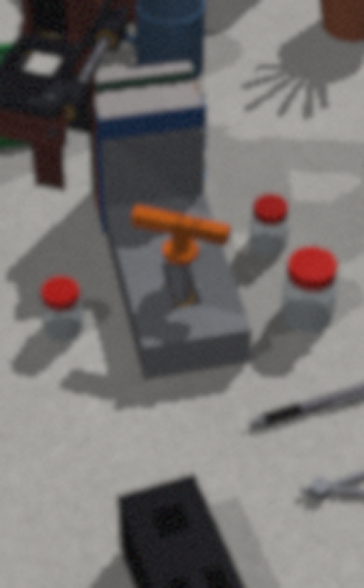

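View pics/t13.png

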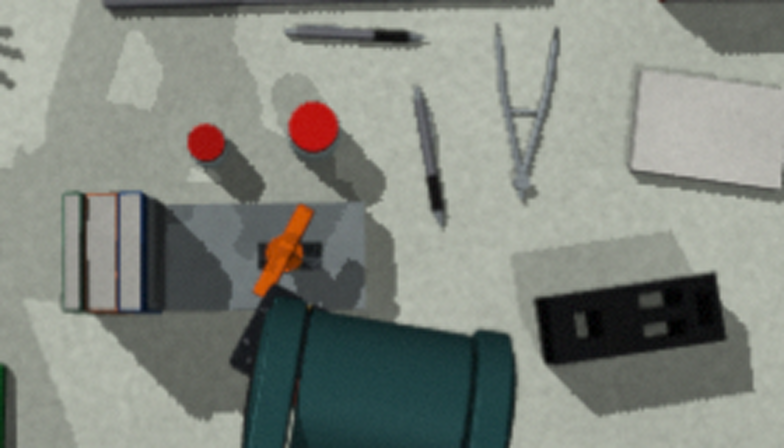

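The side view shows the key upright in the bolt (handle (180,223), shaft (182,285)), and the big jar upright on the desk at (312,285). The top view shows the gripper clear and the pencils, compass, pad, rack and small jars where they were.

```bash
python3 -c "
from go import *
st();print(r.finish_job())
"
```

```text
t 39.55 pos [ 0.4651 -0.014   0.2774] rot [-9.0170e+01 -2.0000e-02  1.4995e+02] F [ 0.7 -0.2 -0.4] M [0.01 0.18 0.05] w 0.0612 q6 1.91
the job is handed in; nothing more can be done
None
```

I handed the job in at about 39.6 s. The bolt appears to be at its stop, but I could only judge that by feel.

**Done:**
- The large jar stands upright on the bare desk beyond the foot, at about x 0.69, y 0.015.
- I took the key from the rack, found the socket by feel and seated the key at the bottom.
- I turned it clockwise in two quarter turns, then about 65° in a third grip, letting go and re-gripping in place each time. A fourth grip of about 4° was to check the stop.
- The key is left standing in the bolt with the gripper clear of it.

**Last checks:**
- **Stop:** the torque held at about 0.3 N m with the arm at rest, against about 0.15 N m (measured) while turning. It came back at once on the fourth grip.
- **Scene:** the final pictures show the key and the jar upright and the nearby things where they were. I did not check the mug and abacus in the last crops.

**What disagreed:** in the third grip the torque first rose to 0.38 N m, then faded to nothing, then built up again. The key had by then turned over 225°, more than the bolt's travel plus its play. I take this to mean the bolt had already reached its stop and the key slipped past one flat of the socket. The bolt's angle could not be read directly, so the torque and the total turn are the only evidence.

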